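Open the dust hood to its working height and start the fan

ROBOT

A 6-joint arm with a two-finger parallel gripper is mounted at the origin on the work surface. World frame = base frame: x ahead of the robot, y to its left, z up, the work surface at z = 0. Lengths are in m, angles in rad, forces in N, time in s.
With the tool pointing down it reaches from about 0.35 to 0.775 m from the base axis. Payload 7.3 kg.
Tool frame: the origin (TCP) lies midway between the tips of the shut fingers; the grasp point (between the pads) lies 19 mm behind it; z points along the fingers, y is the direction in which the jaws open and shut (so a half turn about z gives the same grasp; the last joint's range is limited). The gripper opens to 92 mm and grips with 3 to 60 N. Pads are 19 mm wide; open, the fingers measure 130 mm over their backs; the gripper's body (75 mm by 190 mm) begins 47 mm behind the grasp point.
Start: joints at [0.974, 0.342, 1.524, -0, 1.275, -0.146], TCP at [0.229, 0.473, 0.227] pointing down, gripper open.
Joint ranges: [-2.53, 2.53], [-0.77, 2.02], [0.04, 2.7], [-1, 4.14], [0.28, 2.66], [-3.11, 3.11]. Speed limits (rad/s): [2.57, 2.57, 3.14, 3.14, 3.14, 3.14].

INTERFACE

Orientations are given as [roll, pitch, yaw] about the fixed x, y, z axes, in that order (R = Rz(yaw) Ry(pitch) Rx(roll)).
In Python, from cell import status, eyes, job gives the robot as it stands.
- The arm moves only by the tool jog_arm, never from a script. Its argument "series" is a list of rows, each a list of 3 entries, a list of its own where there are three numbers: the gripper command: -1 is shut, 1 is fully open, values between are in proportion, then the shift along the tool's x, y, z in m, then the turn, a rotation vector about the tool's x, y, z in rad. In form: [[grip, [x, y, z], [ax, ay, az]], ...]. A call has 1 to 12 rows; each row is the pose to reach, as a shift and turn from the pose commanded when the call began, along the tool's axes at that moment; what a row does not reach only later rows make up. A row lasts 1/12 s, in which the tool goes at most 41.7 mm and 7.16 degrees, less where a joint would pass 70% of its speed; a pose out of reach is approached as far as the arm can. A call with a gripper value outside its range is refused whole. The fingers move at their own pace and stop on an object; "squeeze" is the grip in N (left out, the last holds). Time passes only in rows, so rows that repeat a pose let the fingers close. It gives the time, the measured TCP pose, the force and the opening at its end, in the units of the state.
- status.observe(): the state, without advancing time (a new reading comes with each control period).
- eyes.read_camera(name): name is "scene" or "top"; returns a dict with "img" (384x512x3 uint8, red, green, blue), "range_z" (384x512 float32, m along the optical axis (not along the pixel's ray), 0 where there is no reading), "camera_matrix" (3x3 intrinsics, pixels), "T" (4x4, takes a point from camera to world coordinates). Camera axes: x right, y down, z forward; pixel columns grow to the right and rows downward; lengths in m; the calibration is good to about 2 mm. A picture is of the moment at which its call begins.
- job.hand_in(): hands the job in, once; it reports no verdict.
The state is a dict: "time": time; "qpos": joint angles; "qvel": joint speeds; "joint_efforts": joint torques, N m; "tool_pos": TCP position; "tool_rot": TCP orientation; "contact_force": force on the tool from outside, world axes, zero at the start; "torque": the same for the moment, N m; "opening": finger opening in m.
Only numpy, scipy, OpenCV 4.12 (cv2) and the standard library are available. Lean on these libraries where they do the work, as an engineer would, in place of code of your own. Each camera call takes 0.05 s, during which the arm holds its last target.

TASK

Push the dust hood's sliding window up from beneath its lip, with your fingertips and without gripping it or pressing on its top, until the top of the lip is level with the pointer clipped to the hood's post, and leave it standing there. Then press the steel button on the fan's switch box fully down with a fingertip and let it go. Leave the ink jars, cup, stamp, brush and finds tray where they stand.

Things in the scene. Friction and masses are not known exactly. Their poses are not given: they have to be found in the camera images.
- hood: Dust hood, clear panes on an aluminium frame, 360 mm wide (y), 450 mm tall, its front (-x) towards the robot; origin under the middle of its base; z up. Its lower front is closed by the window, a clear framed sash 296 mm wide that slides straight up (at rest, shut, on a 60 mm plinth). The bench before the middle of the lip is clear for 90 mm to either side, and below the lip there is free air down to the bench.
- lip (a point): Middle of the front edge of the window's lip, at the height of its top face. The lip is an aluminium ledge on the bottom rail: 260 mm wide, projecting 44 mm from the rail towards the robot, 20 mm thick: its underside lies 20 mm below this point, 110 to 150 mm above the bench at the start. Axes: x level, into the hood, square to the window; y along the lip; z up.
- window (a joint): Height of the window above its shut position, m, 0 (shut) to 0.20 (top stop), moving straight up. It is counterweighted: it takes about 4 to 8 N upward to move slowly, stays where it is left, and coasts only a few mm if pushed slowly. Fingers wedged slantwise against the lip drag it down if drawn straight down: back off towards the robot and down.
- lip_cap: The top layer of the lip: a strip 36 mm deep, 260 mm wide and 8 mm thick, of the same aluminium, set back 6 mm from the lip's front edge; origin at the middle of its underside. It is not to be pressed or gripped.
- pointer_tip (a point): Tip of the dark steel pointer, a clamp 30 x 24 mm with a wedge, on the front post at the robot's right-hand end of the lip. The wedge points along the lip (hood's +y); its level edge, 30 mm deep, lies 10 mm from the lip's end. This point is the front end of that edge; its height, 210 to 280 mm above the bench, is where the lip's top face must come. Axes as the lip's.
- fan_button (a joint): Travel of the fan button, m, 0 (released) to 0.006 (fully down); sprung, about 1.5 N to start and 5 N fully down.
- fan_button_top (a point): Centre of the top face of the fan button, moving with it: a round flat steel push button 30 mm across in a black collar 46 mm across, pressed straight down; released, it stands 10 mm proud of the collar, on top of a fixed grey switch box 80 x 70 x 45 mm high, to the left or right in front of the hood.
- tin_cup: Red open tin cup, 72 mm across, 55 mm tall, bystander; origin at the centre of its underside. It stands on the side of the hood opposite the switch box.
- ink_black: Ink jar with black cap, 42 mm across, 58 mm tall, bystander near the left end of the lip; origin under its centre.
- ink_white: White ink jar with black cap, 46 mm across, 52 mm tall, bystander near the right end of the lip; origin under its centre.
- stamp: Stamp with a wooden plate 60 x 90 mm and a blue handle, 80 mm tall, bystander; origin under its centre.
- brush: Brush with red handle, 160 mm long, lying along its x axis, bystander.
- finds_tray: Green tray of sherds 140 x 220 x 40 mm, inside the hood, bystander; origin under its centre.
Not all that is in view belongs to the job. What is shaped like the part that bears fan_button but purple is not meant.

How it is judged:
On the way, in this order (a step that is already met when the one before it is completed fails the run):
1. the top of the lip stands level with the pointer (z of lip in the frame of pointer_tip between -0.008 and 0.008 m and velocity of joint window between -0.02 and 0.02 m/s), for 0.3 s.
2. the fan button is pressed fully down (value of joint fan_button above 0.0048 m), for 0.05 s.
At the end, for the whole second after the job is handed in: The window is at rest with the top of its lip within 8 mm of the pointer's height, the fan button has been pressed (4.8 mm or more) after that and is released, and no bystander has moved more than 25 mm (z of lip in the frame of pointer_tip between -0.008 and 0.008 m and velocity of joint window between -0.005 and 0.005 m/s and value of joint fan_button below 0.0015 m and distance of each of tin_cup, ink_black, ink_white, stamp, brush, finds_tray from where it was at the start of the episode below 0.025 m); the robot touches nothing.
It fails at once if the fingers press on or grip the top of the lip (contact force between the fingers and lip_cap above 1 N).
It fails at once if the fan button is pressed while the window is not at the pointer (value of joint fan_button above 0.003 m and not (z of lip in the frame of pointer_tip between -0.01 and 0.01 m)).
It fails at once if a jar, the cup, stamp, brush or finds tray is shifted by more than 25 mm or lifted (distance of any of tin_cup, ink_black, ink_white, stamp, brush, finds_tray from where it was at the start of the episode above 0.025 m).
It also fails if it takes over 51 s, if anything falls off the work surface, if the arm or the gripper's body presses on something with over 40 N, if the wrist force passes 120 N, or if a joint passes its speed limit or range.

## Working session

There is one attempt and no reset: what is moved stays moved. The work goes in short steps, Python scripts to look and compute and a tool call to move; the robot and the scene stay as the last step left them, time stands still between calls to the robot, and variables do not carry over. Pictures are saved under pics/ and viewed, and the job is handed in when it is done.

Besides the shell and the picture viewer there is one more tool, called after "Request:" by a JSON object that holds its "api" and its "payload", one argument or row to a line. jog_arm: Moves the arm, as the interface text tells. Its arguments: {"type":"object","properties":{"series":{"type":"array","items":{"type":"array"}},"squeeze":{"type":"number"}},"required":["series"]}

```bash
mkdir -p pics; ls; python3 - <<'E'
from cell import status, eyes
import cv2, numpy as np
s=status.observe(); print(s)
for n in ["scene","top"]:
    c=eyes.read_camera(n); np.savez(f"pics/{n}0.npz",**c)
    cv2.imwrite(f"pics/{n}0.png",cv2.resize(c["img"][:,:,::-1],(800,600),interpolation=cv2.INTER_CUBIC))
    print(n,c["camera_matrix"],c["T"])
E
```

```text
pics
{'time': 0.0, 'qpos': array([ 9.73980907e-01,  3.42710493e-01,  1.52502227e+00,  1.17333403e-06,
        1.27538361e+00, -1.46013657e-01]), 'qvel': array([ 0.00014327,  0.00024368,  0.00055258, -0.00181049,  0.00051311,
       -0.00282202]), 'joint_efforts': array([ 1.36158003e-03, -4.31250930e+01, -2.44225520e+01,  7.17967772e-02,
        5.59143873e-02, -1.60348536e-04]), 'tool_pos': array([0.22849172, 0.4722194 , 0.22604947]), 'tool_rot': array([-3.14008531e+00, -2.22804332e-04,  2.69079038e+00]), 'contact_force': array([ 0.11105494,  0.08661431, -0.05556598]), 'torque': array([-0.00652919, -0.01173183,  0.03396905]), 'opening': 0.09193273090874403}
scene [[364.28467613   0.         260.73124553]
 [  0.         364.28467613 184.14752262]
 [  0.           0.           1.        ]] [[-8.37910071e-01 -4.34568070e-01  3.30238257e-01  2.87812424e-01]
 [-5.45808276e-01  6.67354821e-01 -5.06686163e-01  4.69434516e-01]
 [-1.96465023e-04 -6.04804213e-01 -7.96374175e-01  8.81799434e-01]
 [ 0.00000000e+00  0.00000000e+00  0.00000000e+00  1.00000000e+00]]
top [[456.68451068   0.         253.12226219]
 [  0.         456.68451068 184.29458702]
 [  0.           0.           1.        ]] [[ 2.77555957e-02 -9.85425247e-01  1.67829403e-01  3.51122643e-01]
 [-9.99614235e-01 -2.71930218e-02  5.64977531e-03 -5.28140538e-03]
 [-1.00364262e-03 -1.67921473e-01 -9.85799864e-01  1.46065406e+00]
 [ 0.00000000e+00  0.00000000e+00  0.00000000e+00  1.00000000e+00]]
```

View pics/scene0.png

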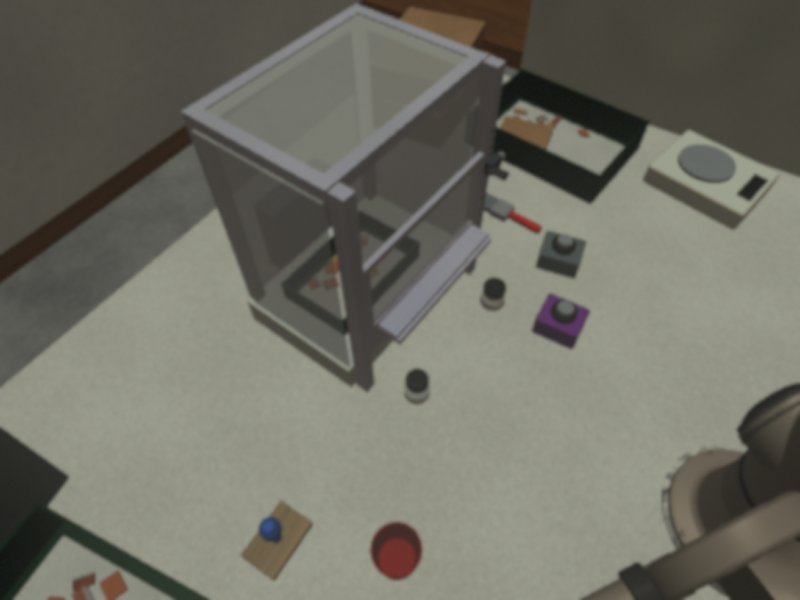

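View pics/top0.png

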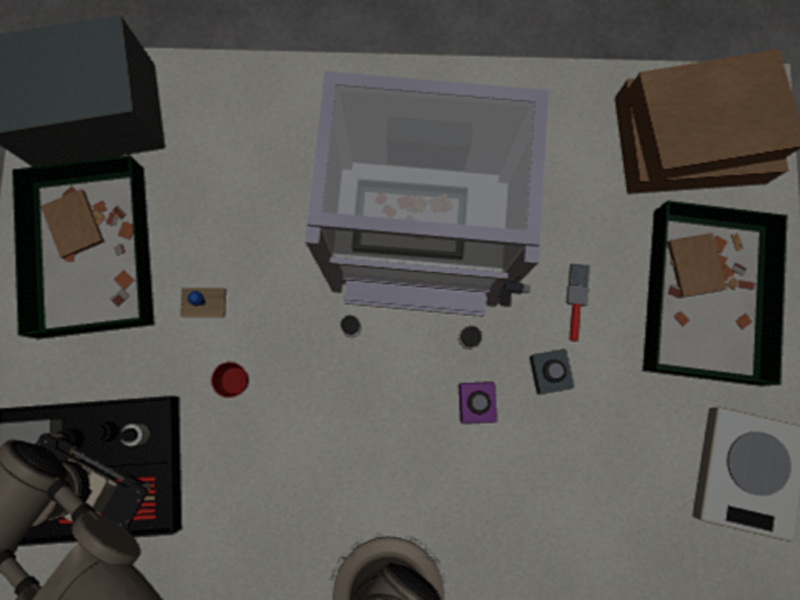

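```bash
cat > h.py <<'E'
import numpy as np, cv2
def load(n): return dict(np.load(f"pics/{n}.npz"))
def px(c,u,v,d=None,z=None):
    K=c["camera_matrix"];T=c["T"]
    r=np.array([(u-K[0,2])/K[0,0],(v-K[1,2])/K[1,1],1.])
    if z is not None:
        w=T[:3,:3]@r; d=(z-T[2,3])/w[2]
    if d is None: d=c["range_z"][int(round(v)),int(round(u))]
    return T[:3,:3]@(r*d)+T[:3,3]
def proj(c,p):
    q=np.linalg.inv(c["T"])@np.r_[p,1]; q=c["camera_matrix"]@q[:3]; return q[:2]/q[2]
def cloud(c):
    K=c["camera_matrix"];T=c["T"];d=c["range_z"].astype(float)
    v,u=np.mgrid[:d.shape[0],:d.shape[1]]
    P=np.stack([(u-K[0,2])/K[0,0]*d,(v-K[1,2])/K[1,1]*d,d],-1)@T[:3,:3].T+T[:3,3]
    P[d==0]=np.nan
    return P
def crop(c,x0,y0,w,h,s,fn):
    cv2.imwrite(fn,cv2.resize(c["img"][y0:y0+h,x0:x0+w,::-1],None,fx=s,fy=s,interpolation=cv2.INTER_NEAREST))
E
python3 - <<'E'
from h import *
t=load("top0"); s=load("scene0")
crop(t,200,160,150,100,5,"pics/t_c.png")
crop(s,220,70,160,140,4,"pics/s_c.png")
np.set_printoptions(precision=4,suppress=True)
for n,c,u,v in [("greybtn",t,555,370),("purple",t,480,402),("lipL",t,350,292),("lipR",t,480,304),("lipm",t,415,298),("ptr",t,500,292),("ptr2",t,517,290),("cup",t,230,378),("jarb",t,350,325),("jarw",t,470,336),("stamp",t,205,302)]:
    print(n,px(c,u*.64,v*.64))
for n,c,u,v in [("greybtn",s,565,243),("lip",s,430,290),("ptr",s,495,165)]:
    print(n,px(c,u*.64,v*.64))
E
```

```text
greybtn [ 0.4355 -0.312   0.0648]
purple [ 0.3699 -0.1665  0.066 ]
lipL [0.5619 0.0857 0.1646]
lipR [ 0.5463 -0.1538  0.164 ]
lipm [ 0.5534 -0.0341  0.1688]
ptr [ 0.551  -0.1746  0.2746]
ptr2 [ 0.552  -0.2001  0.2931]
cup [0.4044 0.3315 0.012 ]
jarb [0.5131 0.0905 0.059 ]
jarw [ 0.4982 -0.147   0.0552]
stamp [0.5559 0.3897 0.0246]
greybtn [ 0.4319 -0.3036  0.0668]
lip [ 0.5535 -0.0037  0.1629]
ptr [ 0.5538 -0.1929  0.2813]
```

View pics/t_c.png

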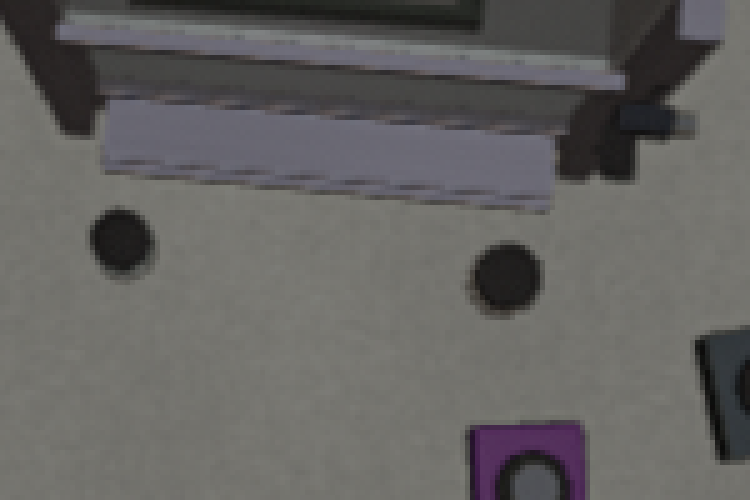

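View pics/s_c.png

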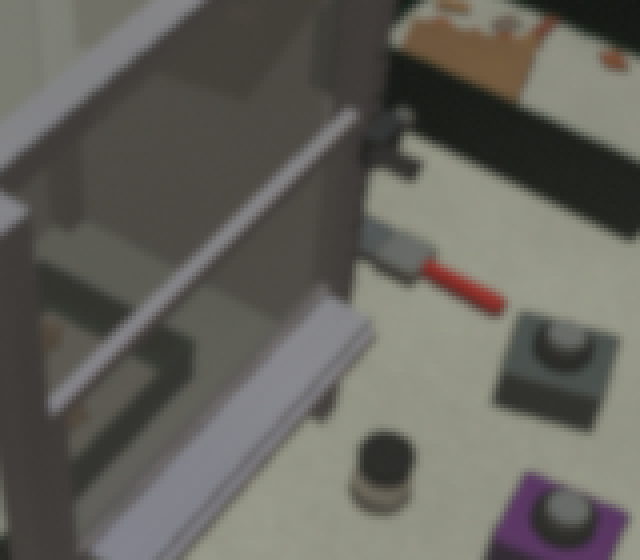

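```bash
python3 - <<'E'
from h import *
np.set_printoptions(precision=4,suppress=True,linewidth=150)
t=load("top0"); s=load("scene0")
for nm,c in (("top",t),("scene",s)):
    P=cloud(c)
    m=(P[...,2]>.14)&(P[...,2]<.19)&(P[...,0]>.48)&(P[...,0]<.62)&(P[...,1]>-.2)&(P[...,1]<.15)
    img=c["img"].astype(int); m&=img.sum(-1)>300
    Q=P[m]; print(nm,len(Q),np.median(Q[:,2]),Q[:,2].std(), np.percentile(Q[:,2],[5,25,75,95]),Q.min(0),Q.max(0))
    m2=(P[...,2]>.19)&(P[...,2]<.34)&(P[...,0]>.50)&(P[...,0]<.62)&(P[...,1]>-.26)&(P[...,1]<-.14)
    vv,uu=np.where(m2)
    for v,u in list(zip(vv,uu)): print(v,u,P[v,u],c["img"][v,u]) if len(vv)<400 else None
    print(len(vv))
crop(t,310,170,40,35,16,"pics/t_p.png")
crop(s,295,85,45,40,16,"pics/s_p.png")
E
```

```text
top 1150 0.1623735305563503 0.003384056956788729 [0.1551 0.1603 0.1642 0.1669] [ 0.5287 -0.1624  0.15  ] [0.5838 0.0947 0.171 ]
558
scene 1681 0.1611871447948584 0.004327766824892478 [0.1506 0.1589 0.1623 0.1637] [ 0.5287 -0.1687  0.1416] [0.6126 0.134  0.1663]
1040
```

View pics/t_p.png

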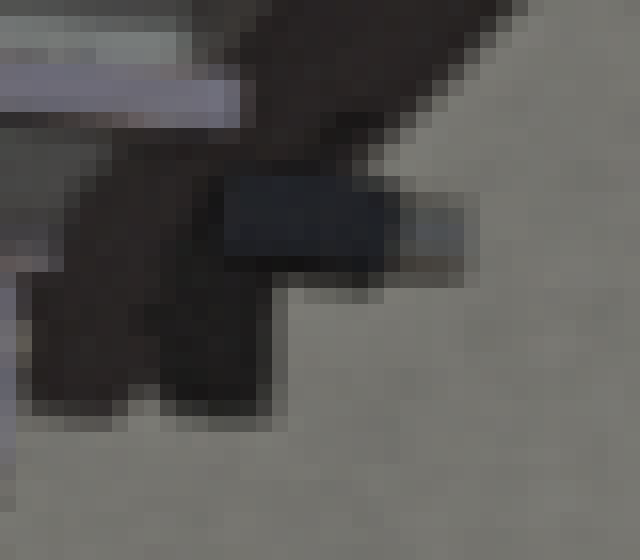

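View pics/s_p.png

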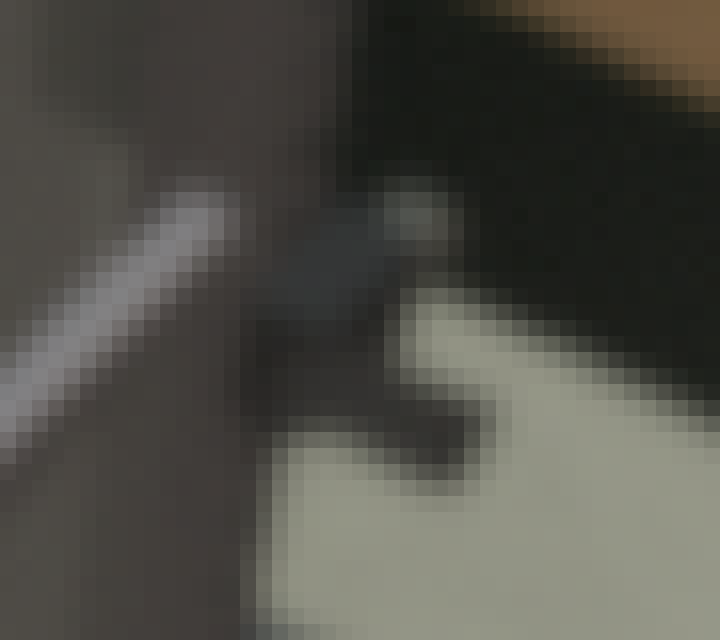

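```bash
python3 - <<'E'
from h import *
np.set_printoptions(precision=3,suppress=True,linewidth=220)
t=load("top0"); s=load("scene0")
for c,(r0,r1,c0,c1) in ((t,(179,198,318,342)),(s,(94,117,308,327))):
    P=cloud(c)
    print("cols",c0)
    for v in range(r0,r1):
        print(v,' '.join('%3d,%4d,%3d'%tuple(np.nan_to_num(P[v,u]*1000)) for u in range(c0,c1)))
def up(c,x,y,w,h,sc,fn):
    i=c["img"][y:y+h,x:x+w,::-1].astype(float); i=np.clip(i*2.2,0,255).astype(np.uint8)
    cv2.imwrite(fn,cv2.resize(i,None,fx=sc,fy=sc,interpolation=cv2.INTER_CUBIC))
up(t,312,174,32,28,20,"pics/t_p2.png")
up(s,302,90,30,28,20,"pics/s_p2.png")
E
```

```text
cols 318
179 573,-170,268 570,-170,281 569,-172,286 570,-175,283 569,-177,287 570,-181,284 570,-183,286 569,-185,290 567,-186,300 567,-188,301 567,-191,300 565,-192,313 566,-194,310 565,-196,314 566,-200,309 567,-203,306 624,-259, -1 623,-261,  5 623,-264,  5 624,-268,  2 624,-271,  2 625,-276, -4 624,-278,  2 626,-283, -6
180 571,-170,263 570,-172,269 570,-175,269 569,-177,272 570,-180,272 569,-182,273 567,-183,284 567,-185,286 567,-188,289 566,-190,292 566,-192,292 566,-195,294 566,-197,293 565,-199,297 566,-202,295 621,-256, -1 620,-258,  1 621,-262,  0 621,-265, -1 620,-268,  2 622,-273, -4 621,-274,  2 622,-278, -1 622,-282, -1
181 570,-172,251 569,-174,259 570,-177,256 569,-179,258 570,-182,254 566,-182,274 564,-183,287 564,-185,288 564,-188,289 564,-190,288 564,-193,290 564,-195,292 565,-198,287 564,-200,290 564,-203,290 564,-205,291 564,-208,291 618,-262, -1 617,-264,  4 618,-269, -2 618,-271,  1 618,-275, -2 618,-278,  0 618,-281,  0
182 570,-174,238 570,-176,239 569,-179,242 570,-182,240 570,-185,237 563,-181,277 561,-182,291 562,-185,287 560,-186,296 562,-191,286 562,-193,
[... 9988 characters left out ...]
242 671,-454,  0 670,-461, -5 664,-455,  1 663,-461, -1 659,-462,  0 658,-467, -3 654,-466,  0 536,-173,276 533,-171,279 532,-174,278 529,-174,279 529,-180,275 635,-477,  0 633,-481, -2 629,-480,  1
115 570,-185,247 569,-189,245 568,-193,242 568,-199,238 669,-449,  0 666,-452, -1 663,-454, -1 660,-456, -1 656,-454,  2 656,-463, -4 652,-463, -2 649,-466, -2 645,-465,  0 532,-175,274 530,-177,274 529,-183,269 632,-470,  1 631,-478, -3 627,-475,  0
116 569,-182,247 569,-191,240 569,-196,237 568,-201,233 668,-449, -4 662,-444,  2 661,-450, -1 659,-454, -3 654,-451,  0 652,-455, -1 648,-455,  0 646,-459,  0 643,-460,  0 641,-465, -2 636,-462,  1 634,-466,  0 631,-468,  0 628,-470,  0 625,-472,  0
```

View pics/t_p2.png

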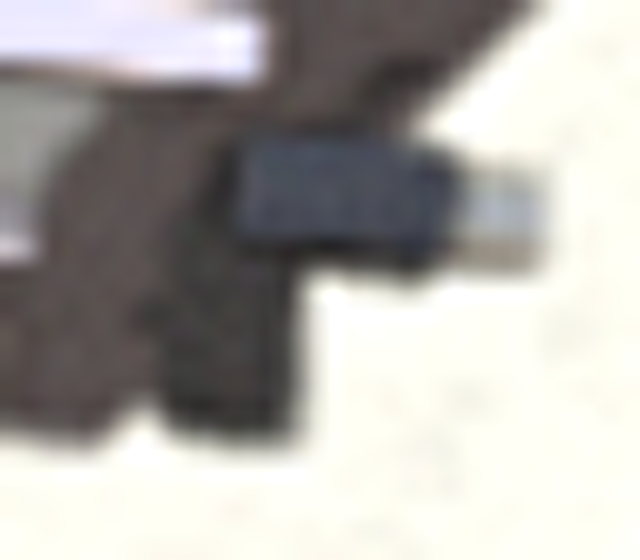

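View pics/s_p2.png

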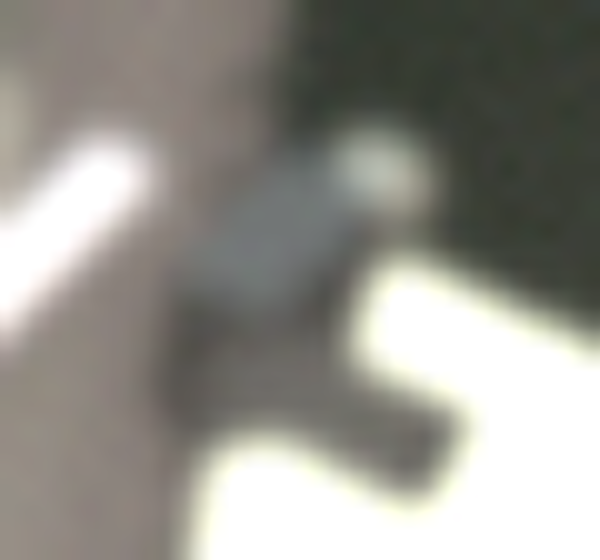

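```bash
python3 - <<'E'
from h import *
np.set_printoptions(precision=4,suppress=True,linewidth=150)
t=load("top0"); s=load("scene0")
for nm,c in (("top",t),("scene",s)):
    P=cloud(c); img=c["img"].astype(int)
    fl=(abs(P[...,2])<.01)&(P[...,0]>.3)&(P[...,0]<.5)&(abs(P[...,1])<.12); print("floor",np.median(P[fl],0))
    m=(P[...,2]>.135)&(P[...,2]<.175)&(P[...,0]>.48)&(P[...,0]<.62)&(P[...,1]>-.2)&(P[...,1]<.15)&(img.sum(-1)>230)
    m=m.astype(np.uint8); n,l,st,ce=cv2.connectedComponentsWithStats(m); k=1+np.argmax(st[1:,4]); m=l==k
    Q=P[m]; r=cv2.minAreaRect(Q[:,:2].astype(np.float32)); print(nm,len(Q),r, cv2.boxPoints(r))
    # per-y profile of x min
    for y in np.arange(-.15,.09,.03):
        q=Q[abs(Q[:,1]-y)<.012]; print(round(y,3),np.percentile(q[:,0],[1,5,50,99]),'z',np.percentile(q[:,2],[5,50,95]), 'zfront',np.median(q[q[:,0]<np.percentile(q[:,0],12)][:,2]))
E
```

```text
floor [ 0.3983 -0.0004 -0.0001]
top 1399 ((0.5578123927116394, -0.03382670879364014), (0.26528894901275635, 0.04765264689922333), 86.5837173461914) [[ 0.5261 -0.1648]
 [ 0.5737 -0.1677]
 [ 0.5895  0.0972]
 [ 0.5419  0.1   ]]
-0.15 [0.5276 0.5291 0.5484 0.5735] z [0.1542 0.1621 0.1668] zfront 0.15494162077310514
-0.12 [0.5308 0.5311 0.5503 0.5757] z [0.1531 0.1616 0.1664] zfront 0.15387156519738054
-0.09 [0.5321 0.533  0.5526 0.5764] z [0.154  0.1618 0.1663] zfront 0.15434674747386312
-0.06 [0.5329 0.5349 0.5543 0.5778] z [0.1531 0.1624 0.1661] zfront 0.15424696578090513
-0.03 [0.5345 0.5367 0.5556 0.58  ] z [0.1525 0.1623 0.1672] zfront 0.15536368082824104
0.0 [0.5369 0.5392 0.5588 0.5819] z [0.1538 0.162  0.1668] zfront 0.15465444854828758
0.03 [0.5386 0.5408 0.5599 0.5842] z [0.1524 0.1616 0.1665] zfront 0.15437049421169624
0.06 [0.5413 0.5435 0.5623 0.5863] z [0.1535 0.1625 0.1669] zfront 0.1548388055585832
floor [ 0.3948  0.0109 -0.0009]
scene 1932 ((0.5595980286598206, -0.04375971853733063), (0.28634902834892273, 0.04861083999276161), 86.4248275756836) [[ 0.5264 -0.1851]
 [ 0.5749 -0.1882]
 [ 0.5928  0.0976]
 [ 0.5443  0.1007]]
-0.15 [0.5291 0.5302 0.5519 0.5764] z [0.1507 0.1616 0.1693] zfront 0.15164048644163913
-0.12 [0.5312 0.5319 0.5526 0.5788] z [0.1507 0.1616 0.1671] zfront 0.1516933460681933
-0.09 [0.5332 0.5341 0.5566 0.58  ] z [0.1517 0.1613 0.1684] zfront 0.15265001860146143
-0.06 [0.5352 0.5361 0.5583 0.5824] z [0.151  0.1615 0.1702] zfront 0.15194062609918813
-0.03 [0.5369 0.5379 0.5611 0.5845] z [0.1521 0.1613 0.1697] zfront 0.15311018301258783
0.0 [0.5384 0.5396 0.5609 0.5865] z [0.1519 0.1614 0.1655] zfront 0.15262448779752125
0.03 [0.5407 0.5416 0.5646 0.5888] z [0.1516 0.1612 0.1701] zfront 0.15311158981638967
0.06 [0.5426 0.5436 0.5641 0.5898] z [0.1512 0.1616 0.1658] zfront 0.1526716761425707
```

Request:
{"api": "jog_arm", "payload": {
  "series": [
    [-1,[-0.35,-0.356,-0.05],[0,0,-0.386]],
    [-1,[-0.35,-0.356,-0.05],[0,0,-0.386]],
    [-1,[-0.35,-0.356,-0.05],[0,0,-0.386]],
    [-1,[-0.35,-0.356,-0.05],[0,0,-0.386]],
    [-1,[-0.35,-0.356,-0.05],[0,0,-0.386]],
    [-1,[-0.35,-0.356,-0.05],[0,0,-0.386]],
    [-1,[-0.35,-0.356,-0.05],[0,0,-0.386]],
    [-1,[-0.35,-0.356,-0.05],[0,0,-0.386]],
    [-1,[-0.35,-0.356,-0.05],[0,0,-0.386]],
    [-1,[-0.35,-0.356,-0.05],[0,0,-0.386]],
    [-1,[-0.35,-0.356,-0.05],[0,0,-0.386]],
    [-1,[-0.35,-0.356,-0.05],[0,0,-0.386]]
  ]
}}

```text
time: 1.1
tool_pos: [0.3849, 0.0084, 0.2758]
tool_rot: [3.141, 0.0, 3.077]
contact_force: [1.0, 0.7, 0.5]
opening: 0.0167
```

```bash
cat > st.py <<'E'
from cell import status
import numpy as np, json
np.set_printoptions(precision=4,suppress=True)
s=status.observe()
print("t",s["time"],"q",s["qpos"],"p",s["tool_pos"],"rpy",s["tool_rot"],"F",s["contact_force"],"open",s["opening"])
open("log.jsonl","a").write(json.dumps([list(map(float,s["qpos"])),list(map(float,s["tool_pos"])),list(map(float,s["tool_rot"]))])+"\n")
E
echo '[[0.973980907,0.342710493,1.52502227,0,1.27538361,-0.146013657],[0.22849172,0.4722194,0.22604947],[-3.14008531,-0.000222,2.69079038]]' > log.jsonl
python3 st.py
```

```text
t 1.1 q [-0.1782  0.0384  1.7709  0.0002  1.3322 -1.6841] p [0.3849 0.0084 0.2758] rpy [3.1414 0.0002 3.0766] F [0.9798 0.6689 0.4925] open 0.016748445905735886
```

Request:
{"api": "jog_arm", "payload": {
  "series": [
    [-1,[0,0,0],[0,-0.12,0]],
    [-1,[0,0,0],[0,-0.24,0]],
    [-1,[0,0,0],[0,-0.36,0]],
    [-1,[0,0,0],[0,-0.48,0]],
    [-1,[0,0,0],[0,-0.6,0]],
    [-1,[0,0,0],[0,-0.6,0]]
  ]
}}

```text
time: 1.6
tool_pos: [0.3799, 0.0116, 0.2713]
tool_rot: [3.14, 0.597, 3.075]
contact_force: [-0.5, 0.8, -0.3]
opening: 0.0003
```

```bash
python3 st.py
```

```text
t 1.6 q [-0.273  -0.3099  2.221   0.1936  0.6532 -1.897 ] p [0.3799 0.0116 0.2713] rpy [3.1399 0.5966 3.0752] F [-0.4764  0.7551 -0.2845] open 0.0003421289323612611
```

Request:
{"api": "jog_arm", "payload": {
  "series": [
    [-1,[0,0,0.03],[0,-0.12,0]],
    [-1,[0,0,0.05],[0,-0.24,0]],
    [-1,[0,0,0.05],[0,-0.3,0]],
    [-1,[0,0,0.05],[0,-0.3,0]]
  ]
}}

```text
time: 1.93
tool_pos: [0.4116, 0.0226, 0.2474]
tool_rot: [3.08, 0.793, 3.09]
contact_force: [0.3, 1.7, 1.1]
opening: 0.0003
```

```bash
python3 st.py
```

```text
t 1.9333 q [-0.3455 -0.2529  2.3896  0.8431  0.3627 -2.5929] p [0.4116 0.0226 0.2474] rpy [3.08   0.7928 3.0902] F [0.3072 1.7058 1.0987] open 0.00031418594982229647
```

```bash
cat > kin.py <<'E'
import numpy as np, json
from scipy.spatial.transform import Rotation as R
from scipy.optimize import least_squares
D=[json.loads(l) for l in open("log.jsonl")]
def Ry(a): return R.from_euler('y',a).as_matrix()
def Rz(a): return R.from_euler('z',a).as_matrix()
def fk(q,p):
    h,a1,L1,e,L2,lat,d,c6=p[:8]
    R1=Rz(q[0]); A=R1@Ry(q[1]); B=A@Ry(q[2]); W=B@Rz(S4*q[3])@Ry(q[4])
    pos=R1@np.array([a1,lat,h])+A@np.array([0,0,L1])+B@np.array([e,0,L2])+W@np.array([0,0,d])
    return pos, W@Rz(S6*q[5]+c6)
S4,S6=1,1
def res(p):
    o=[]
    for q,x,r in D:
        P,M=fk(q,p); T=R.from_euler('xyz',r).as_matrix()
        o+=list((P-x)); o+=list(.3*R.from_matrix(M.T@T).as_rotvec())
    o+=list(1e-4*np.array(p))
    return o
best=None
def fit():
    global S4,S6
    best=None
    for S4 in (1,-1):
      for S6 in (1,-1):
       for c in (0,np.pi/2,np.pi,-np.pi/2):
        r=least_squares(res,[.3,0,.35,0,.35,.076,.2,c])
        if best is None or r.cost<best[0]: best=(r.cost,S4,S6,r.x)
    S4,S6=best[1],best[2]
    return best
if __name__=="__main__":
    np.set_printoptions(precision=4,suppress=True)
    b=fit(); print(b); print(np.array(res(b[3])[:-8]).reshape(-1,6))
E
python3 kin.py
```

```text
(np.float64(1.5133018717374202e-08), 1, 1, array([0.2229, 0.    , 0.5062, 0.0465, 0.3796, 0.0764, 0.3181, 1.5708]))
[[ 0. -0.  0. -0.  0.  0.]
 [ 0.  0. -0.  0. -0. -0.]
 [-0.  0. -0. -0. -0. -0.]
 [ 0. -0.  0. -0. -0. -0.]]
```

```bash
cat > ik.py <<'E'
import numpy as np, kin
from kin import *
b=kin.fit(); P=b[3]
lo=np.array([-2.53,-.77,.04,-1,.28,-3.11]); hi=np.array([2.53,2.02,2.7,4.14,2.66,3.11])
def Rt(phi,psi,roll=0):
    # tool pointing forward: z=dir(elev phi, yaw psi), y = left ; base R for down: x=-X,y=+Y,z=-Z, roll about tool z
    M=np.array([[-1,0,0],[0,1,0],[0,0,-1.]])   # down
    return Rz(psi)@Ry(-(np.pi/2+phi))@M@Rz(roll)
def ik(x,M,q0s=None,n=40,seed=0):
    rng=np.random.default_rng(seed); sols=[]
    if q0s is None: q0s=[lo+rng.random(6)*(hi-lo) for _ in range(n)]
    for q0 in q0s:
        f=lambda q:(lambda a:np.r_[a[0]-x,.3*R.from_matrix(a[1].T@M).as_rotvec()])(fk(q,P))
        r=least_squares(f,np.clip(q0,lo+1e-3,hi-1e-3),bounds=(lo,hi),max_nfev=200)
        if r.cost<1e-9 and not any(np.abs(r.x-s).max()<1e-2 for s in sols): sols.append(r.x)
    return sols
E
cat > t.py <<'E'
from ik import *
np.set_printoptions(precision=3,suppress=True)
print(Rt(-np.pi/2,-.065), )
ex=np.array([np.cos(-.065),np.sin(-.065),0])
c=np.array([.5355,-.033,0])
for phi in (0,.2,.4):
  for psi in (-.25,-.065,.1):
    for z in (.11,.18,.25):
      for roll in (0,np.pi):
        s=ik(c+ex*.03+[0,0,z],Rt(phi,psi,roll),n=12)
        for q in s: print(phi,psi,z,round(roll),q)
E
python3 t.py
```

```text
[[-0.998  0.065  0.   ]
 [ 0.065  0.998  0.   ]
 [ 0.     0.    -1.   ]]
0 -0.25 0.11 0 [-0.129  1.155  2.457  3.278  2.038  1.632]
0 -0.25 0.11 3 [-0.129  1.155  2.457  3.278  2.038 -1.509]
0 -0.25 0.18 0 [-0.129  0.917  2.512  3.268  1.856  1.607]
0 -0.25 0.18 3 [-0.129  0.917  2.512  3.268  1.856 -1.535]
0 -0.25 0.25 0 [-0.129  0.641  2.518  3.263  1.588  1.573]
0 -0.25 0.25 3 [-0.129  0.641  2.518  3.263  1.588 -1.569]
0 -0.065 0.11 0 [-0.37   1.184  2.489  2.791  2.075  1.396]
0 -0.065 0.11 3 [-0.37   1.184  2.489  2.791  2.075 -1.746]
0 -0.065 0.18 0 [-0.37   0.94   2.547  2.819  1.9    1.463]
0 -0.065 0.18 3 [-0.37   0.94   2.547  2.819  1.9   -1.679]
0 -0.065 0.25 0 [-0.37   0.65   2.554  2.836  1.629  1.552]
0 -0.065 0.25 3 [-0.37   0.65   2.554  2.836  1.629 -1.589]
0 0.1 0.11 0 [-0.563  1.162  2.465  2.418  1.948  1.257]
0 0.1 0.11 3 [-0.563  1.162  2.465  2.418  1.948 -1.885]
0 0.1 0.18 0 [-0.563  0.922  2.521  2.456  1.808  1.381]
0 0.1 0.18 3 [-0.563  0.922  2.521  2.456  1.808 -1.76 ]
0 0.1 0.25 0 [-0.563  0.643  2.527  2.479  1.593  1.553]
0 0.1 0.25 3 [-0.563  0.643 
[... 1512 characters left out ...]
  1.45   2.248  2.711  2.495  1.329]
0.4 -0.065 0.11 3 [-0.341  1.45   2.248  2.711  2.495 -1.812]
0.4 -0.065 0.18 0 [-0.341  1.282  2.359  2.74   2.444  1.366]
0.4 -0.065 0.18 3 [-0.341  1.282  2.359  2.74   2.444 -1.775]
0.4 -0.065 0.25 0 [-0.341  1.08   2.441  2.787  2.332  1.431]
0.4 -0.065 0.25 3 [-0.341  1.08   2.441  2.787  2.332 -1.711]
0.4 0.1 0.11 0 [-0.505  1.436  2.232  2.291  2.37   1.148]
0.4 0.1 0.11 3 [-0.505  1.436  2.232  2.291  2.37  -1.993]
0.4 0.1 0.18 0 [-0.505  1.267  2.341  2.334  2.33   1.21 ]
0.4 0.1 0.18 3 [-0.505  1.267  2.341  2.334  2.33  -1.931]
0.4 0.1 0.25 0 [-0.505  1.066  2.421  2.407  2.243  1.322]
0.4 0.1 0.25 3 [-0.505  1.066  2.421  2.407  2.243 -1.82 ]
```

```bash
cat > t2.py <<'E'
from ik import *
np.set_printoptions(precision=3,suppress=True)
c=np.array([.5355,-.033,0])
ex=np.array([np.cos(-.065),np.sin(-.065),0])
q0=np.array([-0.2,1,2.5,3,1.9,-1.6])
for psi in (-.2,-.065):
 for phi in (0.,.06):
  for dx in (-.06,-.03,0,.03):
   for z in (.10,.13,.20,.26):
    s=ik(c+ex*dx+[0,0,z],Rt(phi,psi,np.pi),[q0])
    print(psi,phi,dx,z,*s, *[ 'elbow',*(np.array([.506*np.sin(q[1]),.223+.506*np.cos(q[1])]) for q in s)])
E
python3 t2.py
```

```text
-0.2 0.0 -0.06 0.1 [-0.269  1.543  2.681  2.996  2.649 -1.7  ] elbow [0.506 0.237]
-0.2 0.0 -0.06 0.13 elbow
-0.2 0.0 -0.06 0.2 elbow
-0.2 0.0 -0.06 0.26 elbow
-0.2 0.0 -0.03 0.1 [-0.235  1.39   2.607  3.088  2.425 -1.611] elbow [0.498 0.314]
-0.2 0.0 -0.03 0.13 [-0.235  1.3    2.651  3.091  2.379 -1.608] elbow [0.488 0.358]
-0.2 0.0 -0.03 0.2 elbow
-0.2 0.0 -0.03 0.26 elbow
-0.2 0.0 0 0.1 [-0.211  1.279  2.533  3.127  2.241 -1.58 ] elbow [0.485 0.369]
-0.2 0.0 0 0.13 [-0.211  1.184  2.57   3.128  2.184 -1.579] elbow [0.469 0.414]
-0.2 0.0 0 0.2 [-0.211  0.91   2.621  3.13   1.961 -1.575] elbow [0.4   0.533]
-0.2 0.0 0 0.26 [-0.211  0.626  2.615  3.13   1.671 -1.572] elbow [0.297 0.633]
-0.2 0.0 0.03 0.1 [-0.193  1.198  2.46   3.15   2.087 -1.567] elbow [0.471 0.407]
-0.2 0.0 0.03 0.13 [-0.193  1.104  2.492  3.149  2.026 -1.567] elbow [0.452 0.451]
-0.2 0.0 0.03 0.2 [-0.193  0.849  2.535  3.149  1.814 -1.569] elbow [0.38  0.557]
-0.2 0.0 0.03 0.26 [-0.193  0.602  2.531  3.149  1.562 -1.571] elbow [0.287 0.64 ]
-0.2 0.06 -0.06 0.1 elbow
-0.2 0.06 -0.06 0.13 elbow
-0.2 0.06 -0.06 0.2 e
[... 2281 characters left out ...]
-0.065 0.06 -0.03 0.26 elbow
-0.065 0.06 0 0.1 [-0.413  1.355  2.522  2.663  2.311 -1.886] elbow [0.494 0.331]
-0.065 0.06 0 0.13 [-0.413  1.269  2.565  2.68   2.272 -1.859] elbow [0.483 0.374]
-0.065 0.06 0 0.2 [-0.413  1.013  2.633  2.736  2.102 -1.763] elbow [0.429 0.491]
-0.065 0.06 0 0.26 [-0.413  0.732  2.643  2.78   1.85  -1.653] elbow [0.338 0.599]
-0.065 0.06 0.03 0.1 [-0.369  1.269  2.451  2.769  2.178 -1.771] elbow [0.483 0.374]
-0.065 0.06 0.03 0.13 [-0.369  1.18   2.488  2.781  2.13  -1.75 ] elbow [0.468 0.416]
-0.065 0.06 0.03 0.2 [-0.369  0.936  2.546  2.813  1.954 -1.679] elbow [0.407 0.523]
-0.065 0.06 0.03 0.26 [-0.369  0.688  2.554  2.834  1.727 -1.601] elbow [0.321 0.614]
```

```bash
cat > t3.py <<'E'
from ik import *
np.set_printoptions(precision=2,suppress=True)
c=np.array([.5355,-.033,0])
ex=np.array([np.cos(-.065),np.sin(-.065),0])
for psi in (-.7,-.4,-.2,.1,.4):
 for phi in (0,-.3,-.5,-.7,-.9):
  for roll in (0,):
   out=[]
   for z in (.12,.25):
    s=ik(c+ex*.025+[0,0,z],Rt(phi,psi,roll),n=14)
    # ignore q6 wrap
    out.append([ (q, np.round(np.min(np.r_[(q-lo)[:5],(hi-q)[:5]]),2)) for q in s])
   print(psi,phi)
   for o in out: print("    ",*[f"{q} m{m}" for q,m in o])
E
python3 t3.py
```

```text
-0.7 0
     [0.28 1.   2.21 4.12 1.61 1.63] m0.02
     [0.28 0.64 2.25 4.14 1.43 1.36] m0.0
-0.7 -0.3
     [0.25 0.74 2.24 4.14 1.18 1.43] m0.0
    
-0.7 -0.5
    
    
-0.7 -0.7
    
    
-0.7 -0.9
    
     [ 0.04  0.2   1.86 -0.72  0.69 -0.35] m0.28
-0.4 0
     [0.05 1.08 2.41 3.62 1.89 1.73] m0.29
     [0.05 0.63 2.46 3.59 1.53 1.55] m0.24
-0.4 -0.3
     [0.03 0.76 2.43 3.56 1.32 1.59] m0.27
     [0.03 0.31 2.37 3.69 0.86 1.33] m0.33
-0.4 -0.5
     [-0.01  0.55  2.37  3.59  0.87  1.46] m0.33
     [-0.01  0.18  2.25  3.98  0.47  0.99] m0.16
-0.4 -0.7
     [-0.05  0.42  2.26  3.78  0.46  1.22] m0.18
    
-0.4 -0.9
    
     [-0.09  0.13  1.95 -0.45  0.45 -0.92] m0.17
-0.2 0
     [-0.2   1.15  2.49  3.15  2.07  1.57] m0.21
     [-0.2   0.65  2.55  3.15  1.63  1.57] m0.15
-0.2 -0.3
     [-0.2   0.78  2.51  3.15  1.42  1.57] m0.19
     [-0.2   0.28  2.44  3.15  0.85  1.57] m0.26
-0.2 -0.5
     [-0.2   0.55  2.44  3.15  0.91  1.57] m0.26
     [-0.2   0.14  2.31  3.15  0.38  1.56] m0.1
-0.2 -0.7
     [-0.2   0.4   2.31  3.15  0.44  1.57] m0.16
    
-0.2 -0.9
    
     [-0.2   0.1   1.98
[... 342 characters left out ...]

0.1 -0.7
     [-0.42  0.4   2.31  2.29  0.53  2.  ] m0.25
     [-0.42  0.09  2.15  1.33  0.4   3.05] m0.12
0.1 -0.9
    
     [-0.36  0.1   1.98  0.59  0.51 -2.47] m0.23
0.4 0
     [-0.78  1.04  2.34  1.95  1.66  1.35] m0.36
     [-0.78  0.63  2.38  1.96  1.52  1.69] m0.32
0.4 -0.3
     [-0.74  0.74  2.36  1.99  1.26  1.6 ] m0.34
     [-0.74  0.34  2.3   1.81  1.1   2.08] m0.4
0.4 -0.5
     [-0.67  0.56  2.31  1.92  0.96  1.86] m0.39
     [-0.67  0.22  2.2   1.57  0.88  2.43] m0.5
0.4 -0.7
     [-0.58  0.44  2.21  1.68  0.69  2.23] m0.41
     [-0.58  0.16  2.07  1.19  0.75  2.87] m0.47
0.4 -0.9
     [-0.48  0.37  2.09  1.21  0.54  2.8 ] m0.26
     [-0.48  0.15  1.92  0.77  0.76 -2.94] m0.48
```

```bash
cat > t4.py <<'E'
from ik import *
np.set_printoptions(precision=3,suppress=True)
c=np.array([.5355,-.033,0])
ex=np.array([np.cos(-.065),np.sin(-.065),0])
q0=np.array([-0.5,.78,2.5,2.5,1.4,-1.6])
for psi in (.05,.15):
 for phi in (-.3,-.4):
  for dx,z in ((-.05,.12),(-.03,.12),(0,.12),(.03,.12),(.03,.13),(.03,.18),(.03,.25),(0,.24),(-.04,.2)):
    s=ik(c+ex*dx+[0,0,z],Rt(phi,psi,np.pi),[q0])
    print(psi,phi,dx,z,*s, *[ 'elbow',*(np.array([.506*np.sin(q[1]),.223+.506*np.cos(q[1])]) for q in s)])
E
python3 t4.py
```

```text
0.05 -0.3 -0.05 0.12 elbow
0.05 -0.3 -0.03 0.12 [-0.602  0.9    2.682  2.522  1.627 -1.833] elbow [0.396 0.538]
0.05 -0.3 0 0.12 [-0.533  0.823  2.591  2.586  1.501 -1.72 ] elbow [0.371 0.567]
0.05 -0.3 0.03 0.12 [-0.48   0.779  2.506  2.629  1.395 -1.644] elbow [0.356 0.583]
0.05 -0.3 0.03 0.13 [-0.48   0.74   2.506  2.626  1.361 -1.625] elbow [0.341 0.597]
0.05 -0.3 0.03 0.18 [-0.48   0.543  2.492  2.592  1.179 -1.513] elbow [0.261 0.656]
0.05 -0.3 0.03 0.25 [-0.48   0.283  2.434  2.487  0.916 -1.305] elbow [0.141 0.709]
0.05 -0.3 0 0.24 [-0.533  0.29   2.52   2.467  1.001 -1.356] elbow [0.144 0.708]
0.05 -0.3 -0.04 0.2 [-0.63   0.474  2.674  2.463  1.276 -1.575] elbow [0.231 0.673]
0.05 -0.4 -0.05 0.12 elbow
0.05 -0.4 -0.03 0.12 [-0.57   0.719  2.646  2.562  1.356 -1.703] elbow [0.333 0.604]
0.05 -0.4 0 0.12 [-0.507  0.677  2.558  2.602  1.25  -1.623] elbow [0.317 0.617]
0.05 -0.4 0.03 0.12 [-0.459  0.656  2.474  2.63   1.161 -1.565] elbow [0.309 0.624]
0.05 -0.4 0.03 0.13 [-0.459  0.618  2.472  2.621  1.126 -1.543] elbow [0.293 0.635]
0.05 -0.4 0.03 0.18 [-0.459  0.433  2.445  2.
[... 1033 characters left out ...]
1.349 -1.783] elbow [0.34  0.597]
0.15 -0.4 -0.03 0.12 [-0.675  0.701  2.614  2.361  1.291 -1.702] elbow [0.326 0.61 ]
0.15 -0.4 0 0.12 [-0.604  0.668  2.529  2.403  1.212 -1.612] elbow [0.313 0.62 ]
0.15 -0.4 0.03 0.12 [-0.548  0.653  2.448  2.432  1.14  -1.542] elbow [0.307 0.625]
0.15 -0.4 0.03 0.13 [-0.548  0.616  2.446  2.42   1.11  -1.514] elbow [0.292 0.636]
0.15 -0.4 0.03 0.18 [-0.548  0.438  2.42   2.336  0.962 -1.35 ] elbow [0.215 0.681]
0.15 -0.4 0.03 0.25 [-0.548  0.216  2.349  2.141  0.779 -1.049] elbow [0.108 0.717]
0.15 -0.4 0 0.24 [-0.604  0.205  2.432  2.135  0.842 -1.111] elbow [0.103 0.718]
0.15 -0.4 -0.04 0.2 [-0.702  0.319  2.579  2.191  1.019 -1.357] elbow [0.159 0.703]
```

```bash
cat > t5.py <<'E'
from ik import *
np.set_printoptions(precision=3,suppress=True)
c=np.array([.5355,-.033,0])
ex=np.array([np.cos(-.065),np.sin(-.065),0])
q0=np.array([-0.5,.78,2.5,2.5,1.4,-1.6])
M=Rt(-.4,.03,np.pi)
A=ik(c-ex*.035+[0,0,.15],M,[q0]); Bq=ik(c-ex*.03+[0,0,.105],M,[q0]); C=ik(c+ex*.02+[0,0,.105],M,[q0]);D=ik(c+ex*.02+[0,0,.245],M,[q0])
print(A,Bq,C,D)
qc=np.array(kin.D[-1][0])
q1=A[0]
p0,R0=fk(qc,P)
print(p0)
for N in (24,):
  prev=R0
  for i in range(1,N+1):
    q=qc+(q1-qc)*i/N
    p,Rm=fk(q,P)
    step=np.degrees(np.linalg.norm(R.from_matrix(prev.T@Rm).as_rotvec())); prev=Rm
    w=p-Rm[:,2]*.318
    print(i,q,'tcp',p,'wrist',w,'hoodx',(p-c)@ex,'step',round(step,1),'d',R0.T@(p-p0),R.from_matrix(R0.T@Rm).as_rotvec())
E
python3 t5.py
```

```text
[array([-0.558,  0.572,  2.65 ,  2.571,  1.238, -1.618])] [array([-0.546,  0.798,  2.653,  2.611,  1.435, -1.739])] [array([-0.454,  0.721,  2.507,  2.673,  1.248, -1.614])] [array([-0.454,  0.201,  2.405,  2.435,  0.721, -1.202])]
[0.412 0.023 0.247]
1 [-0.354 -0.219  2.4    0.915  0.399 -2.552] tcp [0.409 0.035 0.231] wrist [0.19  0.011 0.461] hoodx -0.1309496191301664 step 8.0 d [0.014 0.011 0.01 ] [-0.046  0.039  0.127]
2 [-0.363 -0.184  2.411  0.987  0.436 -2.512] tcp [0.406 0.047 0.217] wrist [0.195 0.008 0.452] hoodx -0.13422047805174236 step 8.0 d [0.026 0.023 0.018] [-0.089  0.077  0.254]
3 [-0.372 -0.15   2.422  1.059  0.472 -2.471] tcp [0.404 0.06  0.206] wrist [0.2   0.004 0.443] hoodx -0.13685858115581218 step 8.0 d [0.036 0.035 0.025] [-0.129  0.113  0.383]
4 [-0.381 -0.115  2.433  1.131  0.509 -2.43 ] tcp [0.403 0.072 0.197] wrist [0.204 0.001 0.434] hoodx -0.13866871901706956 step 8.0 d [0.044 0.047 0.031] [-0.167  0.148  0.513]
5 [-0.39  -0.081  2.444  1.203  0.545 -2.39 ] tcp [0.403 0.083 0.189] wrist [ 0.207 -0.002  0.425] hoodx -0.13948968601751877 step 8.0 d [0.0
[... 2799 characters left out ...]
 ] tcp [0.498 0.032 0.168] wrist [ 0.214 -0.037  0.293] hoodx -0.041291818266110315 step 6.9 d [-0.004  0.007  0.118] [-0.536  0.197  2.703]
22 [-0.54   0.503  2.628  2.427  1.165 -1.699] tcp [0.501 0.012 0.163] wrist [ 0.212 -0.038  0.286] hoodx -0.037409901158032714 step 6.8 d [-0.003 -0.013  0.123] [-0.549  0.145  2.817]
23 [-0.549  0.538  2.639  2.499  1.202 -1.659] tcp [ 0.502 -0.009  0.157] wrist [ 0.21  -0.039  0.28 ] hoodx -0.03525043231468095 step 6.7 d [ 0.    -0.035  0.127] [-0.563  0.083  2.926]
24 [-0.558  0.572  2.65   2.571  1.238 -1.618] tcp [ 0.501 -0.031  0.15 ] wrist [ 0.208 -0.04   0.274] hoodx -0.034999999516280834 step 6.6 d [ 0.005 -0.057  0.13 ] [-0.577  0.011  3.03 ]
```

```bash
cat > plan.py <<'E'
from ik import *
import sys
def plan(qt,N,k,j0=0):
    from cell import status
    s=status.observe(); qc=s["qpos"]; p0,R0=fk(qc,P)
    out=[]
    for i in range(1,k+1):
        q=qc+(qt-qc)*i/N; p,Rm=fk(q,P)
        d=R0.T@(p-p0); rv=R.from_matrix(R0.T@Rm).as_rotvec()
        out.append([-1,[round(float(x),3)+0. for x in d],[round(float(x),2)+0. for x in rv]])
    print(out)
E
python3 -c "
from plan import *
plan(np.array([-0.558,0.572,2.65,2.571,1.238,-1.618]),30,12)"
```

```text
[[-1, [0.011, 0.009, 0.008], [-0.04, 0.03, 0.1]], [-1, [0.021, 0.018, 0.015], [-0.07, 0.06, 0.2]], [-1, [0.03, 0.028, 0.021], [-0.11, 0.09, 0.31]], [-1, [0.038, 0.037, 0.026], [-0.14, 0.12, 0.41]], [-1, [0.044, 0.047, 0.031], [-0.17, 0.15, 0.51]], [-1, [0.048, 0.056, 0.035], [-0.2, 0.17, 0.62]], [-1, [0.052, 0.064, 0.039], [-0.22, 0.2, 0.72]], [-1, [0.054, 0.072, 0.043], [-0.25, 0.22, 0.83]], [-1, [0.055, 0.08, 0.046], [-0.27, 0.25, 0.93]], [-1, [0.054, 0.086, 0.05], [-0.29, 0.27, 1.04]], [-1, [0.053, 0.091, 0.053], [-0.32, 0.29, 1.14]], [-1, [0.05, 0.095, 0.056], [-0.34, 0.3, 1.25]]]
```

Request:
{"api": "jog_arm", "payload": {
  "series": [
    [-1,[0.011,0.009,0.008],[-0.04,0.03,0.1]],
    [-1,[0.021,0.018,0.015],[-0.07,0.06,0.2]],
    [-1,[0.03,0.028,0.021],[-0.11,0.09,0.31]],
    [-1,[0.038,0.037,0.026],[-0.14,0.12,0.41]],
    [-1,[0.044,0.047,0.031],[-0.17,0.15,0.51]],
    [-1,[0.048,0.056,0.035],[-0.2,0.17,0.62]],
    [-1,[0.052,0.064,0.039],[-0.22,0.2,0.72]],
    [-1,[0.054,0.072,0.043],[-0.25,0.22,0.83]],
    [-1,[0.055,0.08,0.046],[-0.27,0.25,0.93]],
    [-1,[0.054,0.086,0.05],[-0.29,0.27,1.04]],
    [-1,[0.053,0.091,0.053],[-0.32,0.29,1.14]],
    [-1,[0.05,0.095,0.056],[-0.34,0.3,1.25]]
  ]
}}

```text
time: 2.93
tool_pos: [0.4186, 0.1205, 0.1773]
tool_rot: [2.276, -0.117, 2.076]
contact_force: [-0.3, 0.6, -0.1]
opening: 0.0004
```

```bash
python3 st.py; python3 kin.py | head -3;  python3 -c "
from plan import *
plan(np.array([-0.558,0.572,2.65,2.571,1.238,-1.618]),20,12)"
```

```text
t 2.9333 q [-0.4383  0.0814  2.4946  1.5415  0.723  -2.2128] p [0.4186 0.1205 0.1773] rpy [ 2.2757 -0.1175  2.0763] F [-0.2741  0.5821 -0.0522] open 0.0003841497215807876
(np.float64(1.5133027755653917e-08), 1, 1, array([0.2229, 0.    , 0.5062, 0.0465, 0.3796, 0.0764, 0.3181, 1.5708]))
[[ 0. -0.  0. -0.  0.  0.]
 [ 0.  0. -0.  0. -0. -0.]
[[-1, [0.0, 0.003, 0.004], [-0.02, 0.01, 0.09]], [-1, [-0.001, 0.007, 0.007], [-0.05, 0.02, 0.19]], [-1, [-0.003, 0.011, 0.01], [-0.08, 0.03, 0.28]], [-1, [-0.006, 0.014, 0.013], [-0.1, 0.03, 0.37]], [-1, [-0.01, 0.018, 0.015], [-0.13, 0.04, 0.46]], [-1, [-0.016, 0.021, 0.017], [-0.15, 0.04, 0.55]], [-1, [-0.022, 0.024, 0.019], [-0.18, 0.04, 0.64]], [-1, [-0.03, 0.027, 0.02], [-0.21, 0.04, 0.73]], [-1, [-0.039, 0.029, 0.021], [-0.24, 0.03, 0.82]], [-1, [-0.048, 0.03, 0.022], [-0.27, 0.03, 0.9]], [-1, [-0.058, 0.031, 0.022], [-0.3, 0.02, 0.99]], [-1, [-0.07, 0.03, 0.022], [-0.33, 0.02, 1.07]]]
```

Tracks the plan well. Continue.

Request:
{"api": "jog_arm", "payload": {
  "series": [
    [-1,[0.0,0.003,0.004],[-0.02,0.01,0.09]],
    [-1,[-0.001,0.007,0.007],[-0.05,0.02,0.19]],
    [-1,[-0.003,0.011,0.01],[-0.08,0.03,0.28]],
    [-1,[-0.006,0.014,0.013],[-0.1,0.03,0.37]],
    [-1,[-0.01,0.018,0.015],[-0.13,0.04,0.46]],
    [-1,[-0.016,0.021,0.017],[-0.15,0.04,0.55]],
    [-1,[-0.022,0.024,0.019],[-0.18,0.04,0.64]],
    [-1,[-0.03,0.027,0.02],[-0.21,0.04,0.73]],
    [-1,[-0.039,0.029,0.021],[-0.24,0.03,0.82]],
    [-1,[-0.048,0.03,0.022],[-0.27,0.03,0.9]],
    [-1,[-0.058,0.031,0.022],[-0.3,0.02,0.99]],
    [-1,[-0.07,0.03,0.022],[-0.33,0.02,1.07]]
  ]
}}

```text
time: 3.93
tool_pos: [0.4846, 0.0755, 0.178]
tool_rot: [2.384, -0.957, 1.258]
contact_force: [0.8, 0.1, -0.2]
opening: 0.0
```

```bash
python3 st.py;  python3 -c "
from plan import *
plan(np.array([-0.558,0.572,2.65,2.571,1.238,-1.618]),8,8)"
```

```text
t 3.9333 q [-0.5188  0.38    2.5871  2.149   1.0381 -1.8614] p [0.4846 0.0755 0.178 ] rpy [ 2.3835 -0.9568  1.2577] F [ 0.7749  0.1414 -0.2245] open 2.5678457009077507e-05
[[-1, [-0.006, 0.01, 0.001], [-0.04, 0.0, 0.08]], [-1, [-0.014, 0.02, 0.001], [-0.08, -0.01, 0.16]], [-1, [-0.022, 0.03, 0.001], [-0.12, -0.01, 0.24]], [-1, [-0.032, 0.04, 0.0], [-0.16, -0.02, 0.31]], [-1, [-0.042, 0.05, -0.002], [-0.2, -0.03, 0.39]], [-1, [-0.054, 0.059, -0.005], [-0.25, -0.03, 0.46]], [-1, [-0.066, 0.069, -0.008], [-0.29, -0.04, 0.53]], [-1, [-0.078, 0.078, -0.013], [-0.34, -0.05, 0.6]]]
```

Request:
{"api": "jog_arm", "payload": {
  "series": [
    [-1,[-0.006,0.01,0.001],[-0.04,0.0,0.08]],
    [-1,[-0.014,0.02,0.001],[-0.08,-0.01,0.16]],
    [-1,[-0.022,0.03,0.001],[-0.12,-0.01,0.24]],
    [-1,[-0.032,0.04,0.0],[-0.16,-0.02,0.31]],
    [-1,[-0.042,0.05,-0.002],[-0.2,-0.03,0.39]],
    [-1,[-0.054,0.059,-0.005],[-0.25,-0.03,0.46]],
    [-1,[-0.066,0.069,-0.008],[-0.29,-0.04,0.53]],
    [-1,[-0.078,0.078,-0.013],[-0.34,-0.05,0.6]],
    [-1,[-0.078,0.078,-0.013],[-0.34,-0.05,0.6]]
  ]
}}

```text
time: 4.68
tool_pos: [0.5, -0.0324, 0.1499]
tool_rot: [-3.141, -1.166, 0.026]
contact_force: [1.0, -0.7, 1.0]
opening: 0.0006
```

```bash
python3 st.py;  python3 - <<'E'
from cell import status
from ik import *
np.set_printoptions(precision=4,suppress=True)
s=status.observe(); M=R.from_euler('xyz',s["tool_rot"]).as_matrix(); print(M)
c=np.array([.5355,-.033,0]); ex=np.array([np.cos(-.065),np.sin(-.065),0])
for dx,z in((-.03,.105),(.02,.105),(.02,.12)):
    print(dx,z,M.T@(c+ex*dx+[0,0,z]-s["tool_pos"]), ik(c+ex*dx+[0,0,z],M,[s["qpos"]]))
Mt=Rt(-.4,.03,np.pi); print(R.from_matrix(M.T@Mt).as_rotvec())
E
python3 - <<'E'
from cell import eyes
import sys; sys.path.insert(0,".")
from h import *
for n in ["scene","top"]:
    c=eyes.read_camera(n); np.savez(f"pics/{n}1.npz",**c)
    cv2.imwrite(f"pics/{n}1.png",cv2.resize(c["img"][:,:,::-1],(800,600),interpolation=cv2.INTER_CUBIC))
E
```

```text
t 4.6833 q [-0.5601  0.5645  2.6486  2.5707  1.2256 -1.6127] p [ 0.5    -0.0324  0.1499] rpy [-3.1413 -1.1658  0.0259] F [ 1.0437 -0.657   0.9585] open 0.0005817457505231907
[[ 0.3939  0.0261  0.9188]
 [ 0.0102 -0.9997  0.0241]
 [ 0.9191 -0.0001 -0.3941]]
-0.03 0.105 [-0.0391 -0.0012  0.0229] [array([-0.5396,  0.7899,  2.6518,  2.6202,  1.4232, -1.7316])]
0.02 0.105 [-0.0195  0.0033  0.0686] [array([-0.4488,  0.7153,  2.5062,  2.6806,  1.2371, -1.6093])]
0.02 0.12 [-0.0057  0.0033  0.0627] [array([-0.4488,  0.656 ,  2.5038,  2.6701,  1.182 , -1.5797])]
[ 0.0035  0.005  -0.0016]
```

View pics/scene1.png

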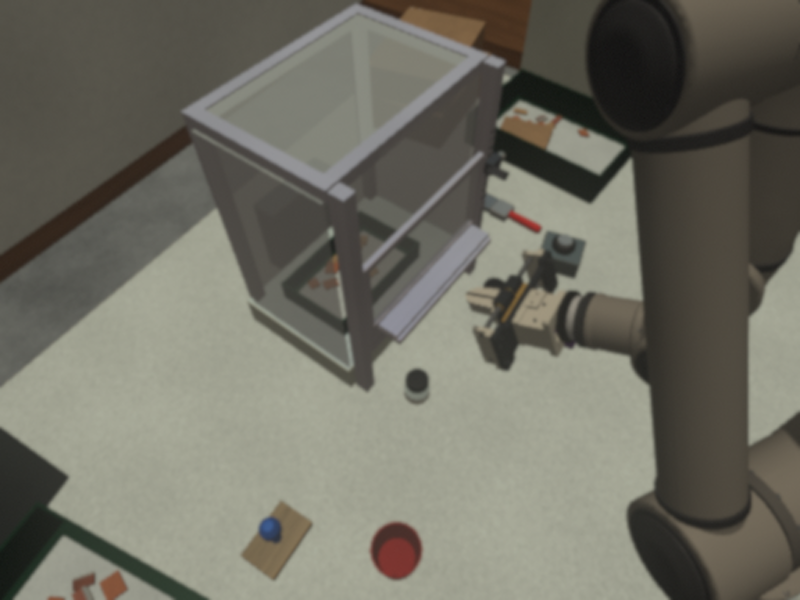

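View pics/top1.png

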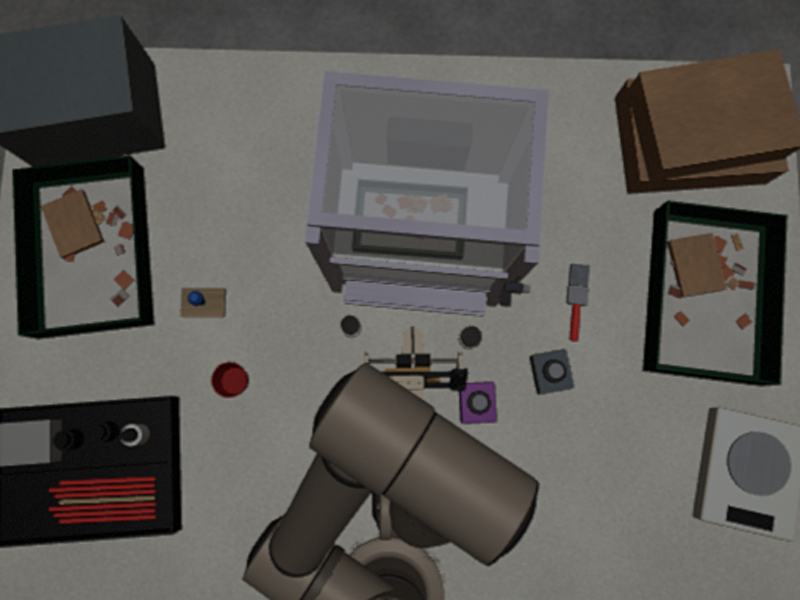

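Request:
{"api": "jog_arm", "payload": {
  "series": [
    [-1,[-0.02,0,0.011],[0,0,0]],
    [-1,[-0.039,-0.001,0.023],[0,0,0]],
    [-1,[-0.039,-0.001,0.023],[0,0,0]],
    [-1,[-0.033,0,0.038],[0,0,0]],
    [-1,[-0.026,0.002,0.054],[0,0,0]],
    [-1,[-0.02,0.003,0.069],[0,0,0]],
    [-1,[-0.02,0.003,0.069],[0,0,0]]
  ]
}}

```text
time: 5.37
tool_pos: [0.5561, -0.0324, 0.1073]
tool_rot: [3.127, -1.169, 0.045]
contact_force: [0.5, 0.0, 0.3]
opening: 0.0008
```

```bash
python3 st.py
```

```text
t 5.3667 q [-0.4444  0.7097  2.5057  2.6809  1.2347 -1.6124] p [ 0.5561 -0.0324  0.1073] rpy [ 3.1273 -1.1688  0.0445] F [0.4615 0.0349 0.3245] open 0.0008030321133489993
```

Request:
{"api": "jog_arm", "payload": {
  "series": [
    [-1,[0.004,0,-0.002],[0,0,0]],
    [-1,[0.007,0,-0.003],[0,0,0]],
    [-1,[0.011,0,-0.005],[0,0,0]],
    [-1,[0.015,0,-0.006],[0,0,0]],
    [-1,[0.018,0,-0.008],[0,0,0]],
    [-1,[0.022,0,-0.009],[0,0,0]],
    [-1,[0.026,0,-0.011],[0,0,0]],
    [-1,[0.029,0,-0.013],[0,0,0]],
    [-1,[0.033,0,-0.014],[0,0,0]],
    [-1,[0.037,0,-0.016],[0,0,0]],
    [-1,[0.041,0,-0.017],[0,0,0]],
    [-1,[0.044,0,-0.019],[0,0,0]]
  ]
}}

```text
time: 6.37
tool_pos: [0.5523, -0.0323, 0.1517]
tool_rot: [3.137, -1.159, 0.032]
contact_force: [-2.1, -1.6, -5.9]
opening: 0.0006
```

```bash
python3 st.py; cat > look.py <<'E'
import sys
from cell import eyes
from h import *
k=sys.argv[1]
np.set_printoptions(precision=4,suppress=True)
for n in ["scene","top"]:
    c=eyes.read_camera(n); np.savez(f"pics/{n}{k}.npz",**c)
    i=np.clip(c["img"].astype(float)*1.3,0,255).astype(np.uint8)
    cv2.imwrite(f"pics/{n}{k}.png",cv2.resize(i[:,:,::-1],(800,600),interpolation=cv2.INTER_CUBIC))
    P=cloud(c); img=c["img"].astype(int)
    u=np.array([P[...,0]-.5355,P[...,1]+.033]); a=-.065
    hx=u[0]*np.cos(a)+u[1]*np.sin(a); hy=-u[0]*np.sin(a)+u[1]*np.cos(a)
    # lip top: 8..38mm behind front edge, away from fingers/cap ends
    for lab,ys in (("L",(.03,.12)),("R",(-.12,-.03))):
        m=(hx>.010)&(hx<.036)&(hy>ys[0])&(hy<ys[1])&(P[...,2]>.13)&(P[...,2]<.33)&(img.sum(-1)>260)
        print(n,lab,m.sum(),np.median(P[m][:,2]) if m.sum() else None, np.percentile(P[m][:,2],[10,90]) if m.sum() else None)
E
python3 look.py 2
```

```text
t 6.3667 q [-0.4464  0.5228  2.4971  2.6395  1.0512 -1.5092] p [ 0.5523 -0.0323  0.1517] rpy [ 3.1366 -1.1587  0.0324] F [-2.0559 -1.5612 -5.8955] open 0.0005847816753273892
scene L 342 0.18974608615468713 [0.1882 0.1912]
scene R 269 0.18968631632649757 [0.1881 0.1914]
top L 282 0.19171847400342024 [0.1886 0.1944]
top R 293 0.19159171418607213 [0.1884 0.1949]
```

View pics/scene2.png

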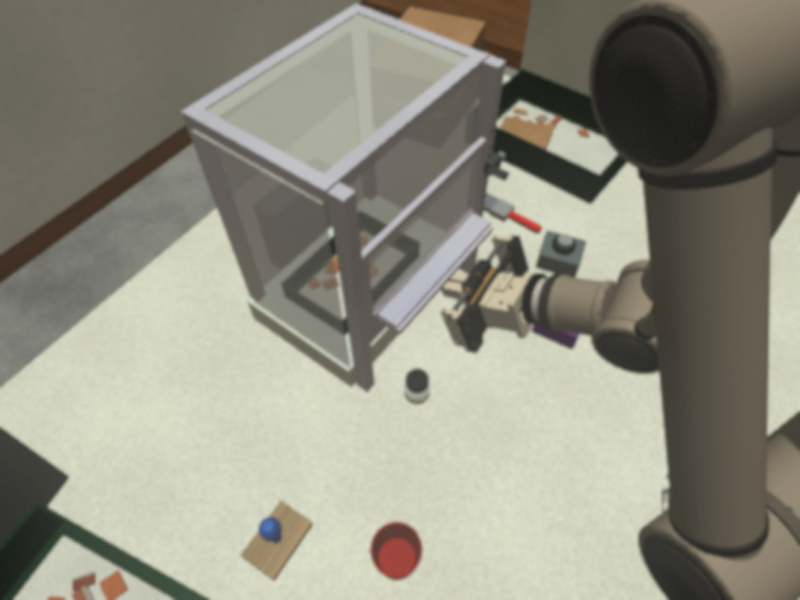

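Request:
{"api": "jog_arm", "payload": {
  "series": [
    [-1,[0.004,0,-0.0016],[0,0,0]],
    [-1,[0.008,0,-0.0032],[0,0,0]],
    [-1,[0.012,0,-0.005],[0,0,0]],
    [-1,[0.016,0,-0.0068],[0,0,0]],
    [-1,[0.02,0,-0.0085],[0,0,0]],
    [-1,[0.024,0,-0.01],[0,0,0]],
    [-1,[0.028,0,-0.012],[0,0,0]],
    [-1,[0.032,0,-0.0136],[0,0,0]],
    [-1,[0.036,0,-0.0153],[0,0,0]],
    [-1,[0.04,0,-0.017],[0,0,0]],
    [-1,[0.044,0,-0.0187],[0,0,0]],
    [-1,[0.048,0,-0.0204],[0,0,0]]
  ]
}}

```text
time: 7.47
tool_pos: [0.5526, -0.0321, 0.2038]
tool_rot: [3.136, -1.159, 0.033]
contact_force: [-6.7, -3.5, -6.2]
opening: 0.0007
```

```bash
python3 st.py; python3 look.py 3
```

```text
t 7.4667 q [-0.4452  0.3254  2.4536  2.5504  0.8448 -1.3558] p [ 0.5526 -0.0321  0.2038] rpy [ 3.136  -1.1588  0.0331] F [-6.7008 -3.5062 -6.2353] open 0.000745669725833527
scene L 363 0.2419311869951073 [0.2406 0.2434]
scene R 286 0.2418425036668012 [0.2406 0.2434]
top L 316 0.24384739115690668 [0.2407 0.2472]
top R 316 0.24387668075752122 [0.2411 0.2475]
```

Request:
{"api": "jog_arm", "payload": {
  "series": [
    [-1,[0.0035,0,-0.0015],[0,0,0]],
    [-1,[0.007,0,-0.003],[0,0,0]],
    [-1,[0.0105,0,-0.0045],[0,0,0]],
    [-1,[0.014,0,-0.006],[0,0,0]],
    [-1,[0.017,0,-0.0073],[0,0,0]],
    [-1,[0.019,0,-0.0081],[0,0,0]],
    [-1,[0.021,0,-0.009],[0,0,0]],
    [-1,[0.0225,0,-0.0096],[0,0,0]],
    [-1,[0.024,0,-0.0102],[0,0,0]],
    [-1,[0.025,0,-0.0107],[0,0,0]],
    [-1,[0.026,0,-0.011],[0,0,0]],
    [-1,[0.0265,0,-0.0113],[0,0,0]]
  ]
}}

```text
time: 8.57
tool_pos: [0.5529, -0.0319, 0.2328]
tool_rot: [3.135, -1.16, 0.034]
contact_force: [-4.4, -2.0, -5.4]
opening: 0.0001
```

```bash
python3 st.py; python3 look.py 4; python3 - <<'E'
from h import *
np.set_printoptions(precision=4,suppress=True)
for k in (0,4):
  for n in ("top","scene"):
    c=load(f"{n}{k}"); P=cloud(c)
    u=np.array([P[...,0]-.5355,P[...,1]+.033]); a=-.065
    hx=u[0]*np.cos(a)+u[1]*np.sin(a); hy=-u[0]*np.sin(a)+u[1]*np.cos(a)
    m=(hx>-.005)&(hx<.02)&(hy>-.165)&(hy<-.136)&(P[...,2]>.255)&(P[...,2]<.30)
    q=np.c_[hx[m],hy[m],P[m][:,2]]
    print(k,n,len(q),"ymax",hy[m].max())
    for y in np.arange(-.162,-.136,.002):
        s=q[abs(q[:,1]-y)<.001]
        if len(s): print("  %.3f n%d zmed %.4f %.4f %.4f"%(y,len(s),np.median(s[:,2]),s[:,2].min(),s[:,2].max()))
c=load("scene4"); i=np.clip(c["img"][80:140,280:340,::-1].astype(float)*2,0,255).astype(np.uint8)
cv2.imwrite("pics/s4c.png",cv2.resize(i,None,fx=10,fy=10,interpolation=cv2.INTER_CUBIC))
E
```

```text
t 8.5667 q [-0.4444  0.2271  2.42    2.4747  0.7388 -1.2476] p [ 0.5529 -0.0319  0.2328] rpy [ 3.1351 -1.1597  0.0343] F [-4.3583 -1.9558 -5.3943] open 0.00012814343173295375
scene L 371 0.2711427884682298 [0.2699 0.2726]
scene R 288 0.27106728157406257 [0.2697 0.2725]
top L 336 0.27200929597911694 [0.2692 0.275 ]
top R 329 0.271872928094816 [0.2692 0.2745]
0 top 58 ymax -0.13998369810200614
  -0.160 n5 zmed 0.2773 0.2765 0.2785
  -0.158 n2 zmed 0.2786 0.2769 0.2803
  -0.156 n7 zmed 0.2820 0.2779 0.2832
  -0.154 n3 zmed 0.2815 0.2814 0.2837
  -0.152 n5 zmed 0.2839 0.2726 0.2870
  -0.150 n8 zmed 0.2863 0.2711 0.2894
  -0.148 n6 zmed 0.2864 0.2835 0.2891
  -0.146 n5 zmed 0.2815 0.2784 0.2866
  -0.144 n6 zmed 0.2831 0.2714 0.2868
  -0.142 n6 zmed 0.2814 0.2776 0.2843
  -0.140 n5 zmed 0.2790 0.2761 0.2826
0 scene 51 ymax -0.1386115701783881
  -0.156 n1 zmed 0.2725 0.2725 0.2725
  -0.154 n1 zmed 0.2803 0.2803 0.2803
  -0.152 n1 zmed 0.2791 0.2791 0.2791
  -0.150 n7 zmed 0.2843 0.2697 0.2874
  -0.148 n9 zmed 0.2845 0.2752 0.2867
  -0.146 n7 zmed 0.2830 0.2806 0.2877
  -0.144 n8 zmed 0.2826
[... 261 characters left out ...]
12 0.2795 0.2845
  -0.154 n2 zmed 0.2858 0.2850 0.2865
  -0.152 n6 zmed 0.2838 0.2709 0.2853
  -0.150 n8 zmed 0.2871 0.2714 0.2900
  -0.148 n6 zmed 0.2867 0.2843 0.2876
  -0.146 n6 zmed 0.2843 0.2795 0.2870
  -0.144 n7 zmed 0.2824 0.2794 0.2863
  -0.142 n5 zmed 0.2775 0.2736 0.2800
  -0.140 n4 zmed 0.2769 0.2756 0.2813
4 scene 49 ymax -0.1387735166513598
  -0.156 n1 zmed 0.2788 0.2788 0.2788
  -0.154 n1 zmed 0.2742 0.2742 0.2742
  -0.150 n7 zmed 0.2822 0.2705 0.2869
  -0.148 n5 zmed 0.2866 0.2786 0.2873
  -0.146 n10 zmed 0.2847 0.2826 0.2880
  -0.144 n12 zmed 0.2804 0.2734 0.2836
  -0.142 n5 zmed 0.2812 0.2802 0.2853
  -0.140 n7 zmed 0.2781 0.2767 0.2804
  -0.138 n1 zmed 0.2794 0.2794 0.2794
```

View pics/s4c.png

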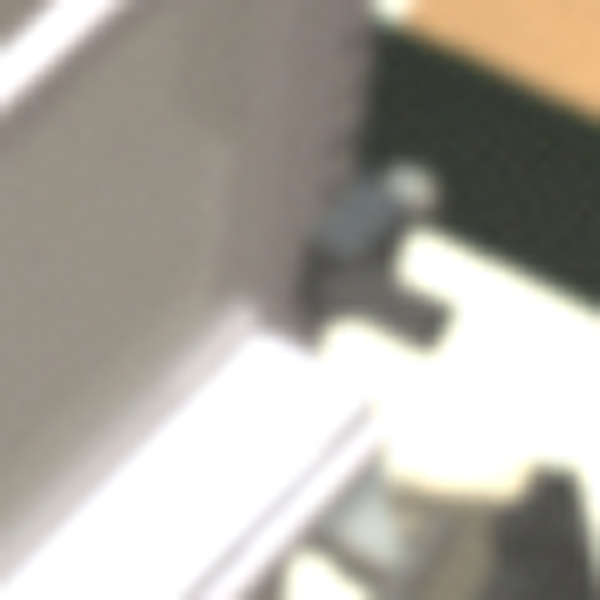

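Request:
{"api": "jog_arm", "payload": {
  "series": [
    [-1,[0.0007,0,-0.0003],[0,0,0]],
    [-1,[0.0014,0,-0.0006],[0,0,0]],
    [-1,[0.0021,0,-0.0009],[0,0,0]],
    [-1,[0.0028,0,-0.0012],[0,0,0]],
    [-1,[0.0034,0,-0.0015],[0,0,0]],
    [-1,[0.004,0,-0.0017],[0,0,0]],
    [-1,[0.0045,0,-0.002],[0,0,0]],
    [-1,[0.005,0,-0.0022],[0,0,0]],
    [-1,[0.005,0,-0.0022],[0,0,0]],
    [-1,[0.005,0,-0.0022],[0,0,0]]
  ]
}}

```text
time: 9.5
tool_pos: [0.553, -0.0319, 0.2383]
tool_rot: [3.135, -1.16, 0.035]
contact_force: [-6.7, -2.0, -4.9]
opening: 0.0003
```

```bash
python3 st.py; python3 look.py 5
```

```text
t 9.5 q [-0.4444  0.2096  2.4131  2.4578  0.72   -1.2249] p [ 0.553  -0.0319  0.2383] rpy [ 3.1349 -1.16    0.0345] F [-6.6706 -2.0134 -4.89  ] open 0.00025573935251981103
scene L 380 0.27671317353173186 [0.2755 0.278 ]
scene R 292 0.2766906661910079 [0.2754 0.278 ]
top L 335 0.2776724561970767 [0.2745 0.2805]
top R 333 0.2775650423812295 [0.2747 0.2804]
```

Request:
{"api": "jog_arm", "payload": {
  "series": [
    [-1,[-0.0034,0,-0.004],[0,0,0]],
    [-1,[-0.007,0,-0.008],[0,0,0]],
    [-1,[-0.0105,0,-0.0125],[0,0,0]],
    [-1,[-0.014,0,-0.0165],[0,0,0]],
    [-1,[-0.0205,0,-0.024],[0,0,0]],
    [-1,[-0.027,0,-0.032],[0,0,0]],
    [-1,[-0.034,0,-0.04],[0,0,0]],
    [-1,[-0.037,0,-0.044],[0,0,0]]
  ]
}}

```text
time: 10.27
tool_pos: [0.4975, -0.0336, 0.2218]
tool_rot: [3.135, -1.161, 0.034]
contact_force: [0.2, -0.9, -0.8]
opening: 0.0004
```

```bash
python3 st.py; python3 look.py 6
```

```text
t 10.2667 q [-0.5716  0.2001  2.5687  2.3965  0.8673 -1.3009] p [ 0.4975 -0.0336  0.2218] rpy [ 3.1355 -1.1611  0.0339] F [ 0.2249 -0.8605 -0.8033] open 0.0004443179606664526
scene L 375 0.27677830303152273 [0.2754 0.2782]
scene R 289 0.27678411277687676 [0.2754 0.278 ]
top L 331 0.277252280600925 [0.2746 0.2799]
top R 330 0.27762929193634245 [0.275  0.2803]
```

View pics/scene6.png

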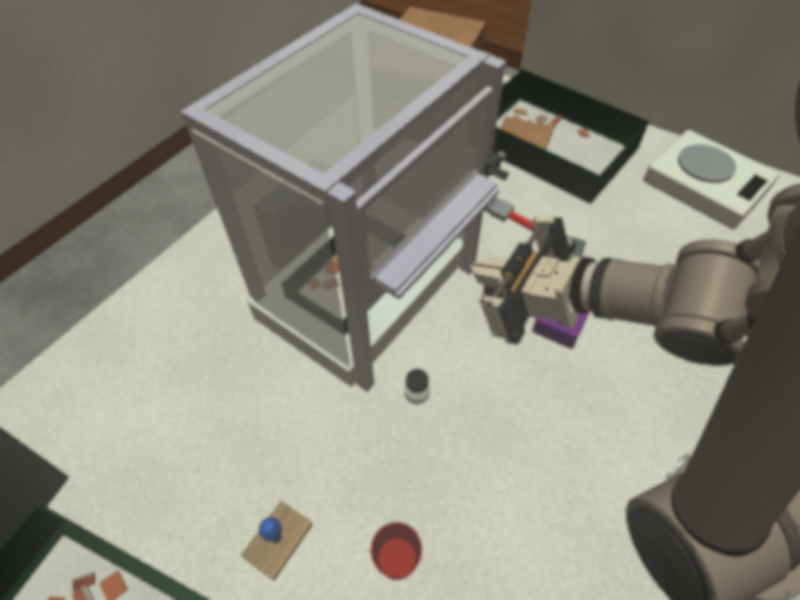

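```bash
python3 - <<'E'
from h import *
np.set_printoptions(precision=4,suppress=True)
for n in ("top","scene"):
    c=load(f"{n}0"); P=cloud(c); im=c["img"].astype(int).sum(-1)
    m=(abs(P[...,0]-.435)<.04)&(abs(P[...,1]+.308)<.04)&(P[...,2]>.055)&(P[...,2]<.08)
    mm=m&(im>np.percentile(im[m],60)); q=P[mm]
    print(n,m.sum(),mm.sum(),im[m].min(),im[m].max(),"center",q.mean(0),(q.min(0)+q.max(0))/2,"size",np.ptp(q,axis=0), "ztop",np.percentile(P[m][:,2],[10,50,90]))
    b=(abs(P[...,0]-.435)<.07)&(abs(P[...,1]+.308)<.07)&(P[...,2]>.035)&(P[...,2]<.055)
    print(" box",cv2.minAreaRect(P[b][:,:2].astype(np.float32)),np.median(P[b][:,2]))
c=load("top0"); cv2.imwrite("pics/btn.png",cv2.resize(c["img"][215:260,330:375,::-1],None,fx=12,fy=12,interpolation=cv2.INTER_CUBIC))
E
```

```text
top 152 61 53 258 center [ 0.435  -0.3124  0.0669] [ 0.4348 -0.3135  0.0676] size [0.0247 0.0246 0.0116] ztop [0.0564 0.0616 0.069 ]
 box ((0.4349766969680786, -0.3135239779949188), (0.07988602668046951, 0.07089702785015106), 12.021944999694824) 0.04445822628979901
scene 117 47 123 361 center [ 0.4367 -0.3138  0.0659] [ 0.437  -0.3156  0.0637] size [0.0253 0.0274 0.0127] ztop [0.0557 0.0624 0.0672]
 box ((0.43682995438575745, -0.31193363666534424), (0.07999516278505325, 0.0732714980840683), 12.19402027130127) 0.04398685693858839
```

View pics/btn.png

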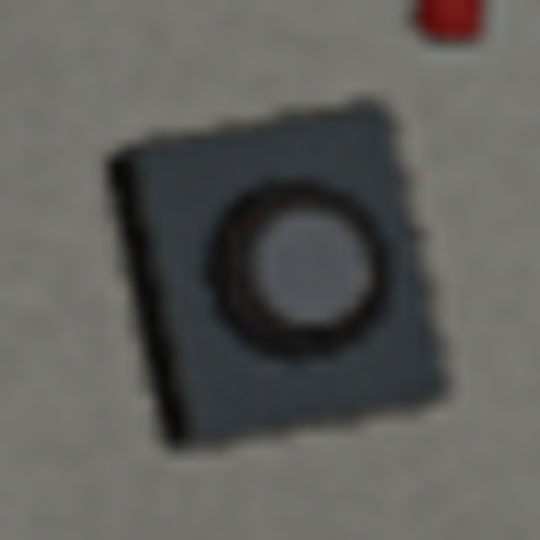

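```bash
cat > t6.py <<'E'
from ik import *
from cell import status
np.set_printoptions(precision=2,suppress=True)
qc=status.observe()["qpos"]
b=np.array([.4355,-.313,.12])
for phi in (-1.57,-1.2,-.9):
  for psi in (-2.,-1.4,-.9,-.5,0,.5,1.):
    for roll in (0,np.pi):
      M=Rt(phi,psi,roll)
      for q in ik(b,M,[qc,np.r_[-.8,.4,1.6,0,1,-1.5],np.r_[-.8,.4,1.6,1,1,-1.5],np.r_[-.8,.4,2.,2,1,-1.5]]): print(phi,psi,round(roll),q,'max dq',np.abs(q-qc).max(), 'marg',np.min(np.r_[q-lo,hi-q]))
E
python3 t6.py
```

```text
-1.57 -2.0 0 [-0.77  0.47  1.64 -0.    1.03 -0.34] max dq 2.3982214917362574 marg 0.7477985985633673
-1.57 -2.0 3 [-0.77  0.47  1.64 -0.    1.03  2.81] max dq 4.105489063628935 marg 0.3044165665743148
-1.57 -1.4 0 [-0.77  0.47  1.64 -0.    1.03 -0.94] max dq 2.397894809471618 marg 0.7472588463298351
-1.57 -1.4 3 [-0.77  0.47  1.64 -0.    1.03  2.21] max dq 3.5051527913790355 marg 0.7472588463284187
-1.57 -0.9 0 [-0.77  0.47  1.64 -0.    1.03 -1.44] max dq 2.3974678045103954 marg 0.7470340855930035
-1.57 -0.9 3 [-0.77  0.47  1.64 -0.    1.03  1.7 ] max dq 3.004713099236959 marg 0.7470340736293706
-1.57 -0.5 0 [-0.77  0.47  1.64  0.    1.03 -1.84] max dq 2.3970987030432567 marg 0.7470455838957801
-1.57 -0.5 3 [-0.77  0.47  1.64  0.    1.03  1.3 ] max dq 2.6043329982953454 marg 0.7470455840082528
-1.57 0 0 [-0.77  0.47  1.64  0.    1.03 -2.34] max dq 2.396698237034249 marg 0.7472960804919135
-1.57 0 3 [-0.77  0.47  1.64  0.    1.03  0.8 ] max dq 2.3966982337505334 marg 0.7472960745954247
-1.57 0.5 0 [-0.77  0.47  1.64  0.    1.03 -2.84] max dq 2.396456114792985 marg 0.27217310862191413

[... 1675 characters left out ...]
94583201558
-0.9 -2.0 0 [-0.4   0.56  1.71 -0.79  1.06  0.51] max dq 3.192011255773018 marg 0.20533227817583444
-0.9 -2.0 3 [-0.4   0.56  1.71 -0.79  1.06 -2.63] max dq 3.192011305065916 marg 0.20533222888293656
-0.9 0 3 [-1.12  0.37  2.09  1.11  0.67 -0.45] max dq 1.2876044028701656 marg 0.3935410564307451
-0.9 0.5 0 [-1.16  0.49  1.85  0.8   1.04  2.54] max dq 3.8432902630194903 marg 0.5666153671837595
-0.9 0.5 3 [-1.16  0.49  1.85  0.8   1.04 -0.6 ] max dq 1.593448059609286 marg 0.7552430923248836
-0.9 1.0 0 [-1.1   0.63  1.58  0.58  1.36  2.36] max dq 3.660425401170438 marg 0.749480229032812
-0.9 1.0 3 [-1.1   0.63  1.58  0.58  1.36 -0.78] max dq 1.8167752852732286 marg 1.077523762620848
```

```bash
cat > t7.py <<'E'
from ik import *
from cell import status
np.set_printoptions(precision=3,suppress=True)
qc=status.observe()["qpos"]
b=np.array([.4355,-.313,.13])
qt=ik(b,Rt(-np.pi/2,-.9,0),[np.r_[-.77,.47,1.64,0,1.03,-1.44]])[0]; print(qt)
via=np.array([-.70,.15,2.2,1.2,.95,-1.4])
c=np.array([.5355,-.033,0]); ex=np.array([np.cos(-.065),np.sin(-.065),0])
prev=None
for a,b2,N in ((qc,via,15),(via,qt,15)):
  for i in range(N+1):
    p,M=fk(a+(b2-a)*i/N,P)
    st=0 if prev is None else np.degrees(np.linalg.norm(R.from_matrix(prev.T@M).as_rotvec())); prev=M
    cr=np.array([p+M@np.array([x,y,-.066]) for x in(-.0375,.0375) for y in (-.095,.095)])
    print(i,'tcp',p,'hx',round((p-c)@ex,3),'bodymaxhx',round(max((cr-c)@ex),3),'minz',round(cr[:,2].min(),3),'wrist',p-M[:,2]*.318,'st',round(st,1))
E
python3 t7.py
```

```text
[-0.766  0.459  1.631 -0.     1.052 -1.437]
0 tcp [ 0.498 -0.034  0.222] hx -0.037 bodymaxhx -0.074 minz 0.214 wrist [ 0.206 -0.042  0.349] st 0
1 tcp [ 0.505 -0.026  0.228] hx -0.031 bodymaxhx -0.061 minz 0.215 wrist [ 0.213 -0.048  0.352] st 4.8
2 tcp [ 0.511 -0.018  0.233] hx -0.025 bodymaxhx -0.05 minz 0.215 wrist [ 0.22  -0.055  0.355] st 4.8
3 tcp [ 0.516 -0.011  0.238] hx -0.021 bodymaxhx -0.04 minz 0.215 wrist [ 0.226 -0.061  0.359] st 4.8
4 tcp [ 0.52  -0.004  0.241] hx -0.018 bodymaxhx -0.032 minz 0.214 wrist [ 0.233 -0.068  0.363] st 4.8
5 tcp [0.522 0.002 0.244] hx -0.016 bodymaxhx -0.025 minz 0.213 wrist [ 0.239 -0.075  0.367] st 4.8
6 tcp [0.523 0.007 0.246] hx -0.015 bodymaxhx -0.019 minz 0.211 wrist [ 0.245 -0.082  0.372] st 4.8
7 tcp [0.523 0.011 0.247] hx -0.015 bodymaxhx -0.014 minz 0.209 wrist [ 0.251 -0.088  0.376] st 4.8
8 tcp [0.522 0.014 0.246] hx -0.016 bodymaxhx -0.011 minz 0.207 wrist [ 0.256 -0.095  0.381] st 4.8
9 tcp [0.521 0.016 0.246] hx -0.018 bodymaxhx -0.008 minz 0.205 wrist [ 0.261 -0.102  0.387] st 4.8
10 tcp [0.518 0.017 0.244] hx -0.021 bodymaxh
[... 1494 characters left out ...]
152  0.149] hx -0.063 bodymaxhx 0.019 minz 0.17 wrist [ 0.382 -0.245  0.442] st 4.6
10 tcp [ 0.46  -0.176  0.143] hx -0.066 bodymaxhx 0.019 minz 0.171 wrist [ 0.392 -0.257  0.443] st 4.6
11 tcp [ 0.455 -0.201  0.138] hx -0.07 bodymaxhx 0.019 minz 0.174 wrist [ 0.401 -0.268  0.444] st 4.6
12 tcp [ 0.45  -0.228  0.134] hx -0.073 bodymaxhx 0.018 minz 0.178 wrist [ 0.41  -0.279  0.445] st 4.6
13 tcp [ 0.445 -0.256  0.131] hx -0.076 bodymaxhx 0.017 minz 0.183 wrist [ 0.419 -0.291  0.446] st 4.6
14 tcp [ 0.44  -0.284  0.13 ] hx -0.079 bodymaxhx 0.016 minz 0.189 wrist [ 0.427 -0.302  0.447] st 4.6
15 tcp [ 0.435 -0.313  0.13 ] hx -0.082 bodymaxhx 0.014 minz 0.196 wrist [ 0.435 -0.313  0.448] st 4.6
```

```bash
cat > t7.py <<'E'
from ik import *
from cell import status
np.set_printoptions(precision=3,suppress=True)
qc=status.observe()["qpos"]
b=np.array([.4355,-.313,.13])
c=np.array([.5355,-.033,0]); ex=np.array([np.cos(-.065),np.sin(-.065),0])
v1=qc.copy(); v1[0]=-1.2; v1[1]=.12
v2=np.array([-1.05,.2,2.1,1.2,.95,-1.3])
for roll,psi,q6 in ((0,-.9,-1.44),):
  qt=ik(b,Rt(-np.pi/2,psi,roll),[np.r_[-.77,.47,1.64,0,1.03,q6]])[0]; print(qt)
  prev=None
  for a,b2,N in ((qc,v1,6),(v1,v2,15),(v2,qt,15)):
   for i in range(0,N+1):
    p,M=fk(a+(b2-a)*i/N,P)
    st=0 if prev is None else np.degrees(np.linalg.norm(R.from_matrix(prev.T@M).as_rotvec())); prev=M
    cr=np.array([p+M@np.array([x,y,-.066]) for x in(-.0375,.0375) for y in (-.095,.095)])
    print(i,'tcp',p,'hx',round((p-c)@ex,3),'bodymaxhx',round(max((cr-c)@ex),3),'minz',round(cr[:,2].min(),3),'wrist',p-M[:,2]*.318,'st',round(st,1))
E
python3 t7.py
```

```text
[-0.766  0.459  1.631 -0.     1.052 -1.437]
0 tcp [ 0.498 -0.034  0.222] hx -0.037 bodymaxhx -0.074 minz 0.214 wrist [ 0.206 -0.042  0.349] st 0
1 tcp [ 0.492 -0.086  0.228] hx -0.04 bodymaxhx -0.085 minz 0.218 wrist [ 0.2   -0.062  0.351] st 6.1
2 tcp [ 0.48  -0.137  0.234] hx -0.049 bodymaxhx -0.084 minz 0.222 wrist [ 0.191 -0.081  0.354] st 6.1
3 tcp [ 0.463 -0.186  0.239] hx -0.063 bodymaxhx -0.088 minz 0.226 wrist [ 0.18  -0.1    0.356] st 6.1
4 tcp [ 0.441 -0.233  0.245] hx -0.082 bodymaxhx -0.096 minz 0.231 wrist [ 0.168 -0.116  0.359] st 6.1
5 tcp [ 0.414 -0.278  0.251] hx -0.106 bodymaxhx -0.109 minz 0.235 wrist [ 0.154 -0.132  0.361] st 6.1
6 tcp [ 0.382 -0.319  0.257] hx -0.134 bodymaxhx -0.127 minz 0.239 wrist [ 0.138 -0.145  0.364] st 6.1
0 tcp [ 0.382 -0.319  0.257] hx -0.134 bodymaxhx -0.127 minz 0.239 wrist [ 0.138 -0.145  0.364] st 0.0
1 tcp [ 0.4   -0.312  0.262] hx -0.117 bodymaxhx -0.118 minz 0.24 wrist [ 0.144 -0.155  0.367] st 5.4
2 tcp [ 0.416 -0.305  0.266] hx -0.102 bodymaxhx -0.111 minz 0.239 wrist [ 0.15  -0.164  0.37 ] st 5.4
3 tcp [ 0.431 -0.296  0.269] h
[... 2251 characters left out ...]
231  0.151] hx -0.071 bodymaxhx 0.008 minz 0.172 wrist [ 0.354 -0.308  0.444] st 5.7
10 tcp [ 0.447 -0.241  0.145] hx -0.075 bodymaxhx 0.009 minz 0.173 wrist [ 0.367 -0.31   0.445] st 5.7
11 tcp [ 0.443 -0.253  0.139] hx -0.078 bodymaxhx 0.01 minz 0.175 wrist [ 0.381 -0.311  0.446] st 5.7
12 tcp [ 0.44  -0.266  0.135] hx -0.08 bodymaxhx 0.011 minz 0.179 wrist [ 0.394 -0.313  0.446] st 5.7
13 tcp [ 0.437 -0.281  0.132] hx -0.082 bodymaxhx 0.012 minz 0.183 wrist [ 0.408 -0.313  0.447] st 5.6
14 tcp [ 0.436 -0.296  0.13 ] hx -0.082 bodymaxhx 0.013 minz 0.189 wrist [ 0.422 -0.313  0.448] st 5.6
15 tcp [ 0.435 -0.313  0.13 ] hx -0.082 bodymaxhx 0.014 minz 0.196 wrist [ 0.435 -0.313  0.448] st 5.6
```

```bash
sed -i 's/v2=.*/v2=np.array([-1.2,.15,2.1,1.2,.95,-1.6])/; s/((0,-.9,-1.44),)/((0,-.2,-2.14),)/; s/v1\[0\]=-1.2/v1[0]=-1.15/' t7.py; python3 t7.py | awk 'NR==1||NR%3==0'
```

```text
[-0.766  0.459  1.631 -0.     1.052 -2.137]
1 tcp [ 0.492 -0.082  0.228] hx -0.04 bodymaxhx -0.086 minz 0.218 wrist [ 0.2   -0.06   0.351] st 5.6
4 tcp [ 0.448 -0.219  0.245] hx -0.075 bodymaxhx -0.093 minz 0.231 wrist [ 0.171 -0.111  0.359] st 5.6
0 tcp [ 0.398 -0.3    0.257] hx -0.12 bodymaxhx -0.118 minz 0.239 wrist [ 0.146 -0.138  0.364] st 0.0
3 tcp [ 0.433 -0.292  0.273] hx -0.085 bodymaxhx -0.106 minz 0.237 wrist [ 0.158 -0.171  0.376] st 5.8
6 tcp [ 0.457 -0.282  0.28 ] hx -0.063 bodymaxhx -0.106 minz 0.231 wrist [ 0.169 -0.203  0.39 ] st 5.8
9 tcp [ 0.467 -0.274  0.279] hx -0.053 bodymaxhx -0.08 minz 0.224 wrist [ 0.179 -0.233  0.408] st 5.8
12 tcp [ 0.465 -0.274  0.272] hx -0.055 bodymaxhx -0.064 minz 0.218 wrist [ 0.188 -0.263  0.427] st 5.7
15 tcp [ 0.451 -0.283  0.26 ] hx -0.068 bodymaxhx -0.06 minz 0.217 wrist [ 0.195 -0.291  0.449] st 5.7
2 tcp [ 0.453 -0.267  0.235] hx -0.067 bodymaxhx -0.047 minz 0.205 wrist [ 0.223 -0.303  0.451] st 7.5
5 tcp [ 0.45  -0.253  0.2  ] hx -0.071 bodymaxhx -0.024 minz 0.193 wrist [ 0.267 -0.317  0.453] st 7.4
8 tcp [ 0.441 -0.255  0.169] hx -0.08 bodymaxhx -0.016 minz 0.184 wrist [ 0.315 -0.324  0.453] st 7.4
11 tcp [ 0.433 -0.271  0.146] hx -0.086 bodymaxhx -0.02 minz 0.182 wrist [ 0.366 -0.324  0.452] st 7.3
14 tcp [ 0.433 -0.301  0.132] hx -0.085 bodymaxhx -0.029 minz 0.191 wrist [ 0.418 -0.317  0.449] st 7.2
```

```bash
python3 - <<'E'
from plan import *
from cell import status
q=status.observe()["qpos"].copy(); q[0]=-1.15; q[1]=.12
plan(q,9,9)
E
```

```text
[[-1, [0.002, 0.032, -0.005], [-0.06, 0.01, 0.02]], [-1, [0.003, 0.063, -0.012], [-0.12, 0.01, 0.04]], [-1, [0.003, 0.094, -0.022], [-0.18, 0.02, 0.06]], [-1, [0.003, 0.125, -0.032], [-0.25, 0.03, 0.08]], [-1, [0.001, 0.154, -0.045], [-0.31, 0.03, 0.1]], [-1, [-0.001, 0.183, -0.059], [-0.37, 0.04, 0.12]], [-1, [-0.004, 0.211, -0.076], [-0.43, 0.04, 0.14]], [-1, [-0.007, 0.238, -0.093], [-0.49, 0.05, 0.16]], [-1, [-0.011, 0.263, -0.112], [-0.56, 0.05, 0.17]]]
```

Request:
{"api": "jog_arm", "payload": {
  "series": [
    [-1,[0.002,0.032,-0.005],[-0.06,0.01,0.02]],
    [-1,[0.003,0.063,-0.012],[-0.12,0.01,0.04]],
    [-1,[0.003,0.094,-0.022],[-0.18,0.02,0.06]],
    [-1,[0.003,0.125,-0.032],[-0.25,0.03,0.08]],
    [-1,[0.001,0.154,-0.045],[-0.31,0.03,0.1]],
    [-1,[-0.001,0.183,-0.059],[-0.37,0.04,0.12]],
    [-1,[-0.004,0.211,-0.076],[-0.43,0.04,0.14]],
    [-1,[-0.007,0.238,-0.093],[-0.49,0.05,0.16]],
    [-1,[-0.011,0.263,-0.112],[-0.56,0.05,0.17]]
  ]
}}

```text
time: 11.12
tool_pos: [0.3983, -0.3019, 0.2582]
tool_rot: [2.986, -1.227, -0.412]
contact_force: [-0.4, -0.5, -0.2]
opening: 0.0004
```

```bash
python3 st.py; python3 - <<'E'
from plan import *
plan(np.array([-1.2,.15,2.1,1.2,.95,-1.6]),16,12)
E
```

```text
t 11.1167 q [-1.1433  0.1215  2.5643  2.4142  0.8645 -1.3108] p [ 0.3983 -0.3019  0.2582] rpy [ 2.9856 -1.2273 -0.4116] F [-0.4279 -0.5143 -0.2131] open 0.00041198159761935067
[[-1, [0.009, -0.008, 0.007], [0.05, 0.01, -0.08]], [-1, [0.017, -0.016, 0.013], [0.09, 0.02, -0.16]], [-1, [0.024, -0.024, 0.018], [0.14, 0.04, -0.24]], [-1, [0.03, -0.032, 0.022], [0.18, 0.05, -0.33]], [-1, [0.034, -0.038, 0.026], [0.22, 0.06, -0.41]], [-1, [0.037, -0.044, 0.028], [0.27, 0.07, -0.49]], [-1, [0.039, -0.05, 0.031], [0.31, 0.07, -0.58]], [-1, [0.04, -0.054, 0.032], [0.35, 0.08, -0.66]], [-1, [0.04, -0.057, 0.034], [0.39, 0.08, -0.75]], [-1, [0.038, -0.059, 0.034], [0.43, 0.09, -0.83]], [-1, [0.036, -0.06, 0.035], [0.47, 0.09, -0.92]], [-1, [0.033, -0.06, 0.034], [0.5, 0.09, -1.01]]]
```

Request:
{"api": "jog_arm", "payload": {
  "series": [
    [-1,[0.009,-0.008,0.007],[0.05,0.01,-0.08]],
    [-1,[0.017,-0.016,0.013],[0.09,0.02,-0.16]],
    [-1,[0.024,-0.024,0.018],[0.14,0.04,-0.24]],
    [-1,[0.03,-0.032,0.022],[0.18,0.05,-0.33]],
    [-1,[0.034,-0.038,0.026],[0.22,0.06,-0.41]],
    [-1,[0.037,-0.044,0.028],[0.27,0.07,-0.49]],
    [-1,[0.039,-0.05,0.031],[0.31,0.07,-0.58]],
    [-1,[0.04,-0.054,0.032],[0.35,0.08,-0.66]],
    [-1,[0.04,-0.057,0.034],[0.39,0.08,-0.75]],
    [-1,[0.038,-0.059,0.034],[0.43,0.09,-0.83]],
    [-1,[0.036,-0.06,0.035],[0.47,0.09,-0.92]],
    [-1,[0.033,-0.06,0.034],[0.5,0.09,-1.01]]
  ]
}}

```text
time: 12.12
tool_pos: [0.468, -0.2713, 0.2742]
tool_rot: [2.168, -0.597, 1.142]
contact_force: [0.1, 0.3, 0.0]
opening: 0.0002
```

```bash
python3 st.py; python3 - <<'E'
from plan import *
plan(np.array([-1.2,.15,2.1,1.2,.95,-1.6]),4,4)
E
```

```text
t 12.1167 q [-1.1802  0.1405  2.2184  1.5043  0.923  -1.5342] p [ 0.468  -0.2713  0.2742] rpy [ 2.1683 -0.5973  1.1421] F [0.119  0.3055 0.0269] open 0.00021078545895647754
[[-1, [-0.004, -0.002, -0.001], [0.04, 0.0, -0.08]], [-1, [-0.009, -0.004, -0.002], [0.08, 0.0, -0.16]], [-1, [-0.015, -0.006, -0.005], [0.13, -0.01, -0.24]], [-1, [-0.023, -0.008, -0.008], [0.17, -0.01, -0.32]]]
```

Request:
{"api": "jog_arm", "payload": {
  "series": [
    [-1,[-0.004,-0.002,-0.001],[0.04,0.0,-0.08]],
    [-1,[-0.009,-0.004,-0.002],[0.08,0.0,-0.16]],
    [-1,[-0.015,-0.006,-0.005],[0.13,-0.01,-0.24]],
    [-1,[-0.023,-0.008,-0.008],[0.17,-0.01,-0.32]]
  ]
}}

```text
time: 12.45
tool_pos: [0.4502, -0.2825, 0.2597]
tool_rot: [2.248, -0.333, 1.345]
contact_force: [0.1, 0.0, 0.1]
opening: 0.0004
```

```bash
python3 st.py; python3 - <<'E'
from plan import *
plan(np.array([-0.766,0.459,1.631,0,1.052,-2.137]),18,12)
E
```

```text
t 12.45 q [-1.2026  0.1501  2.1029  1.2044  0.9524 -1.6054] p [ 0.4502 -0.2825  0.2597] rpy [ 2.2479 -0.3333  1.3455] F [0.067  0.026  0.0933] open 0.00036636029281385913
[[-1, [0.004, -0.009, 0.008], [0.06, 0.02, -0.09]], [-1, [0.007, -0.019, 0.015], [0.11, 0.05, -0.18]], [-1, [0.009, -0.028, 0.021], [0.17, 0.07, -0.27]], [-1, [0.01, -0.038, 0.026], [0.22, 0.09, -0.36]], [-1, [0.009, -0.047, 0.031], [0.28, 0.12, -0.45]], [-1, [0.008, -0.056, 0.035], [0.33, 0.14, -0.54]], [-1, [0.006, -0.065, 0.039], [0.38, 0.17, -0.63]], [-1, [0.002, -0.072, 0.042], [0.43, 0.2, -0.72]], [-1, [-0.002, -0.079, 0.045], [0.49, 0.22, -0.81]], [-1, [-0.008, -0.085, 0.047], [0.54, 0.25, -0.9]], [-1, [-0.014, -0.091, 0.05], [0.59, 0.28, -0.99]], [-1, [-0.021, -0.095, 0.052], [0.64, 0.3, -1.08]]]
```

Request:
{"api": "jog_arm", "payload": {
  "series": [
    [-1,[0.004,-0.009,0.008],[0.06,0.02,-0.09]],
    [-1,[0.007,-0.019,0.015],[0.11,0.05,-0.18]],
    [-1,[0.009,-0.028,0.021],[0.17,0.07,-0.27]],
    [-1,[0.01,-0.038,0.026],[0.22,0.09,-0.36]],
    [-1,[0.009,-0.047,0.031],[0.28,0.12,-0.45]],
    [-1,[0.008,-0.056,0.035],[0.33,0.14,-0.54]],
    [-1,[0.006,-0.065,0.039],[0.38,0.17,-0.63]],
    [-1,[0.002,-0.072,0.042],[0.43,0.2,-0.72]],
    [-1,[-0.002,-0.079,0.045],[0.49,0.22,-0.81]],
    [-1,[-0.008,-0.085,0.047],[0.54,0.25,-0.9]],
    [-1,[-0.014,-0.091,0.05],[0.59,0.28,-0.99]],
    [-1,[-0.021,-0.095,0.052],[0.64,0.3,-1.08]]
  ]
}}

```text
time: 13.45
tool_pos: [0.4356, -0.2632, 0.1513]
tool_rot: [2.809, 0.071, 2.386]
contact_force: [0.3, 0.1, -0.0]
opening: 0.0007
```

```bash
python3 st.py; python3 - <<'E'
from plan import *
plan(np.array([-0.766,0.459,1.631,0,1.052,-2.137]),7,7)
E
```

```text
t 13.45 q [-0.9096  0.3573  1.7901  0.4025  1.0147 -1.9544] p [ 0.4356 -0.2632  0.1513] rpy [2.8092 0.0712 2.3855] F [ 0.296   0.1309 -0.0419] open 0.0006520144091320905
[[-1, [-0.002, -0.006, 0.003], [0.04, 0.02, -0.08]], [-1, [-0.005, -0.012, 0.006], [0.09, 0.04, -0.16]], [-1, [-0.009, -0.019, 0.008], [0.13, 0.07, -0.23]], [-1, [-0.013, -0.025, 0.009], [0.17, 0.09, -0.31]], [-1, [-0.019, -0.031, 0.01], [0.22, 0.11, -0.39]], [-1, [-0.025, -0.037, 0.011], [0.26, 0.14, -0.46]], [-1, [-0.032, -0.042, 0.011], [0.3, 0.16, -0.54]]]
```

Request:
{"api": "jog_arm", "payload": {
  "series": [
    [-1,[-0.002,-0.006,0.003],[0.04,0.02,-0.08]],
    [-1,[-0.005,-0.012,0.006],[0.09,0.04,-0.16]],
    [-1,[-0.009,-0.019,0.008],[0.13,0.07,-0.23]],
    [-1,[-0.013,-0.025,0.009],[0.17,0.09,-0.31]],
    [-1,[-0.019,-0.031,0.01],[0.22,0.11,-0.39]],
    [-1,[-0.025,-0.037,0.011],[0.26,0.14,-0.46]],
    [-1,[-0.032,-0.042,0.011],[0.3,0.16,-0.54]],
    [-1,[-0.032,-0.042,0.011],[0.3,0.16,-0.54]],
    [-1,[-0.032,-0.042,0.011],[0.3,0.16,-0.54]]
  ]
}}

```text
time: 14.2
tool_pos: [0.4353, -0.3114, 0.1295]
tool_rot: [3.135, 0.003, 2.937]
contact_force: [-0.2, 0.9, -0.0]
opening: 0.0003
```

```bash
python3 st.py; python3 look.py 7; python3 - <<'E'
from cell import status
from scipy.spatial.transform import Rotation as R
import numpy as np
s=status.observe(); M=R.from_euler('xyz',s["tool_rot"]).as_matrix()
for z in (.075,.06): print(M.T@(np.array([.4355,-.313,z])-s["tool_pos"]))
E
```

```text
t 14.2 q [-0.7688  0.4576  1.6346  0.009   1.0503 -2.1394] p [ 0.4353 -0.3114  0.1295] rpy [3.1345 0.0034 2.9369] F [-0.1756  0.8868 -0.0041] open 0.0003326995536843919
scene L 376 0.2767587480615431 [0.2755 0.2781]
scene R 281 0.2767613372535044 [0.2752 0.2781]
top L 332 0.27802133707585264 [0.275  0.2807]
top R 335 0.2776964490099998 [0.2744 0.2801]
[-0.00104348 -0.00168712  0.05459082]
[-0.00099653 -0.00179467  0.06959036]
```

View pics/scene7.png

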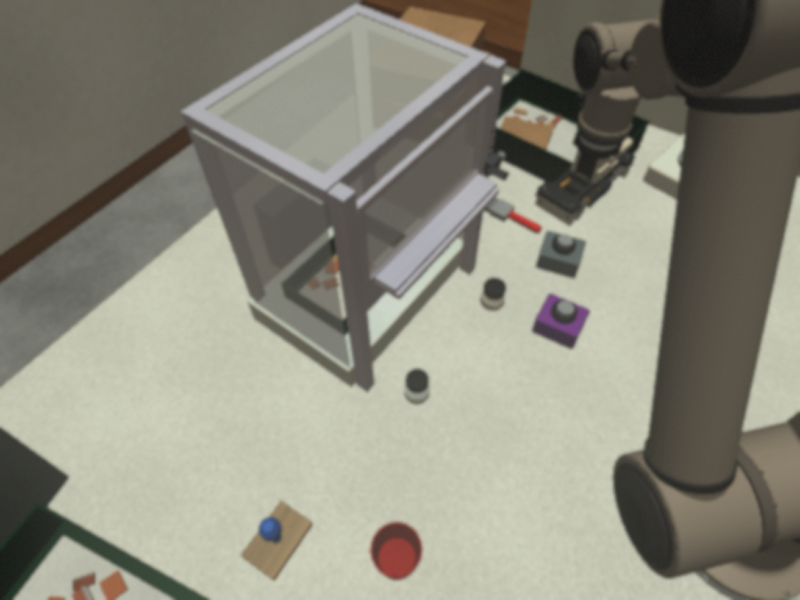

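View pics/top7.png

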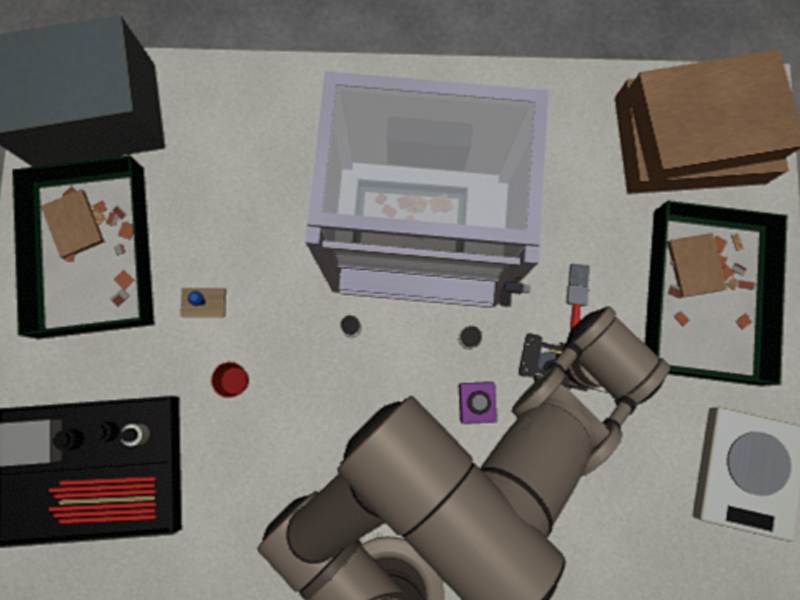

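```bash
python3 - <<'E'
from h import *
c=load("scene7")
for p in ((.4353,-.3114,.1295),(.4353,-.3114,.195),(.4355,-.313,.067)): print(proj(c,np.array(p))/.64)
i=c["img"][90:190,320:440,::-1]; cv2.imwrite("pics/s7c.png",cv2.resize(np.clip(i.astype(float)*1.5,0,255).astype(np.uint8),None,fx=6,fy=6,interpolation=cv2.INTER_CUBIC))
E
```

```text
[572.5409967  216.71140945]
[581.22382596 190.22782602]
[565.26920338 239.06354   ]
```

View pics/s7c.png

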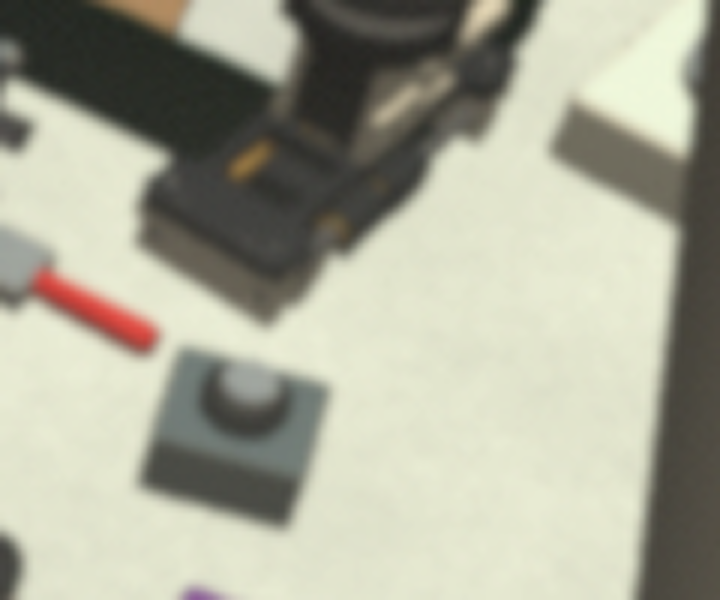

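Request:
{"api": "jog_arm", "payload": {
  "series": [
    [-1,[-0.001,-0.0017,0.02],[0,0,0]],
    [-1,[-0.001,-0.0017,0.04],[0,0,0]],
    [-1,[-0.001,-0.0017,0.052],[0,0,0]],
    [-1,[-0.001,-0.0017,0.057],[0,0,0]],
    [-1,[-0.001,-0.0017,0.06],[0,0,0]],
    [-1,[-0.001,-0.0017,0.063],[0,0,0]],
    [-1,[-0.001,-0.0017,0.065],[0,0,0]],
    [-1,[-0.001,-0.0017,0.065],[0,0,0]]
  ]
}}

```text
time: 14.97
tool_pos: [0.4356, -0.3137, 0.0651]
tool_rot: [3.136, 0.003, 2.938]
contact_force: [-1.1, 0.1, 3.9]
opening: 0.0001
```

```bash
python3 st.py; python3 look.py 8; python3 - <<'E'
from h import *
c=load("scene8")
i=c["img"][90:190,320:440,::-1]; cv2.imwrite("pics/s8c.png",cv2.resize(np.clip(i.astype(float)*1.5,0,255).astype(np.uint8),None,fx=6,fy=6,interpolation=cv2.INTER_CUBIC))
E
```

```text
t 14.9667 q [-0.7707  0.5455  1.6963  0.0081  0.8997 -2.1429] p [ 0.4356 -0.3137  0.0651] rpy [3.1363 0.0035 2.9379] F [-1.1444  0.1136  3.9276] open 9.25184478437536e-05
scene L 381 0.2767898099193201 [0.2755 0.278 ]
scene R 289 0.27673798235800207 [0.2754 0.2782]
top L 331 0.27784636206304514 [0.2747 0.281 ]
top R 338 0.2773586362892969 [0.2745 0.2803]
```

View pics/s8c.png

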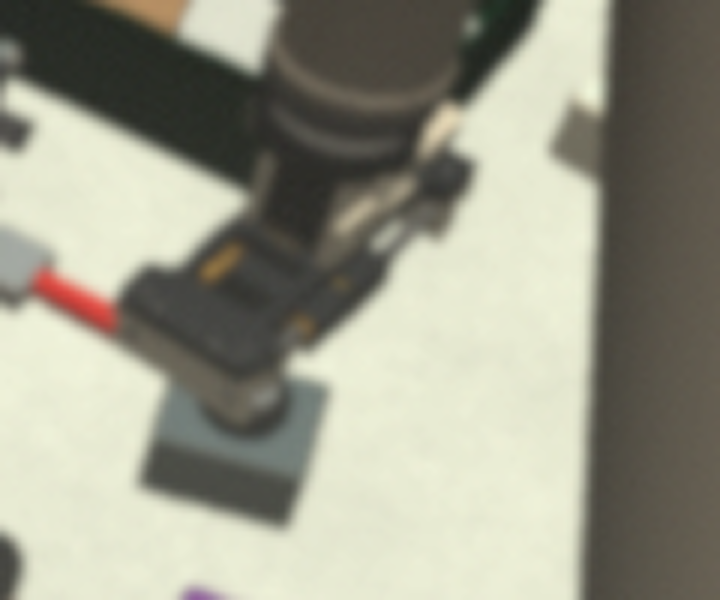

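Request:
{"api": "jog_arm", "payload": {
  "series": [
    [-1,[0,0,0.001],[0,0,0]],
    [-1,[0,0,0.002],[0,0,0]],
    [-1,[0,0,0.003],[0,0,0]],
    [-1,[0,0,0.003],[0,0,0]]
  ]
}}

```text
time: 15.4
tool_pos: [0.4357, -0.3137, 0.0617]
tool_rot: [3.136, 0.003, 2.938]
contact_force: [-1.1, -1.1, 4.4]
opening: 0.0001
```

```bash
python3 st.py
```

```text
t 15.4 q [-0.7705  0.5506  1.6989  0.008   0.8921 -2.143 ] p [ 0.4357 -0.3137  0.0617] rpy [3.1364 0.0034 2.9382] F [-1.0504 -1.0759  4.4372] open 9.7501849977243e-05
```

Request:
{"api": "jog_arm", "payload": {
  "series": [
    [-1,[0,0,0.001],[0,0,0]],
    [-1,[0,0,0.0015],[0,0,0]],
    [-1,[0,0,0.0015],[0,0,0]]
  ]
}}

```text
time: 15.65
tool_pos: [0.4357, -0.3137, 0.0611]
tool_rot: [3.137, 0.004, 2.938]
contact_force: [-2.8, 1.6, 11.5]
opening: 0.0004
```

Request:
{"api": "jog_arm", "payload": {
  "series": [
    [-1,[0,0,0.0005],[0,0,0]],
    [-1,[0,0,0.0005],[0,0,0]]
  ]
}}

```text
time: 15.82
tool_pos: [0.4358, -0.3137, 0.061]
tool_rot: [3.137, 0.004, 2.938]
contact_force: [-5.3, 1.1, 16.1]
opening: 0.0001
```

Request:
{"api": "jog_arm", "payload": {
  "series": [
    [-1,[0,0,-0.004],[0,0,0]],
    [-1,[0,0,-0.01],[0,0,0]],
    [-1,[0,0,-0.03],[0,0,0]],
    [-1,[0,0,-0.06],[0,0,0]],
    [-1,[0,0,-0.07],[0,0,0]],
    [-1,[0,0,-0.07],[0,0,0]],
    [-1,[0,0,-0.07],[0,0,0]]
  ]
}}

```text
time: 16.4
tool_pos: [0.4353, -0.3135, 0.1292]
tool_rot: [3.136, 0.003, 2.938]
contact_force: [0.1, 0.5, -1.1]
opening: 0.0003
```

```bash
python3 st.py; python3 look.py 9; python3 - <<'E'
from h import *
for k in (0,9):
    c=load(f"scene{k}"); P=cloud(c)
    m=(abs(P[...,0]-.435)<.009)&(abs(P[...,1]+.313)<.009)&(P[...,2]>.05)&(P[...,2]<.085); print(k,m.sum(),np.median(P[m][:,2]))
    t=load(f"top{k}")
a=load("top0")["img"].astype(int); b=load("top9")["img"].astype(int)
for n,(u,v) in dict(jb=(350,325),jw=(470,336),cup=(230,378),stamp=(205,302),brush=(578,290)).items():
    u=int(u*.64);v=int(v*.64); print(n,np.abs(a-b)[v-12:v+12,u-18:u+18].mean())
E
```

```text
t 16.4 q [-0.7711  0.46    1.6316  0.0076  1.0506 -2.1423] p [ 0.4353 -0.3135  0.1292] rpy [3.1357 0.0031 2.9383] F [ 0.0994  0.5215 -1.1332] open 0.00027580850830943724
scene L 378 0.276707855791168 [0.2755 0.278 ]
scene R 297 0.2768853128240615 [0.2755 0.2781]
top L 334 0.27766607676550226 [0.2747 0.2801]
top R 335 0.27747856108384084 [0.2746 0.2806]
0 26 0.06580955974703889
9 27 0.06593111742771962
jb 8.97800925925926
jw 8.635030864197532
cup 7.03587962962963
stamp 7.7878086419753085
brush 8.744212962962964
```

View pics/scene9.png

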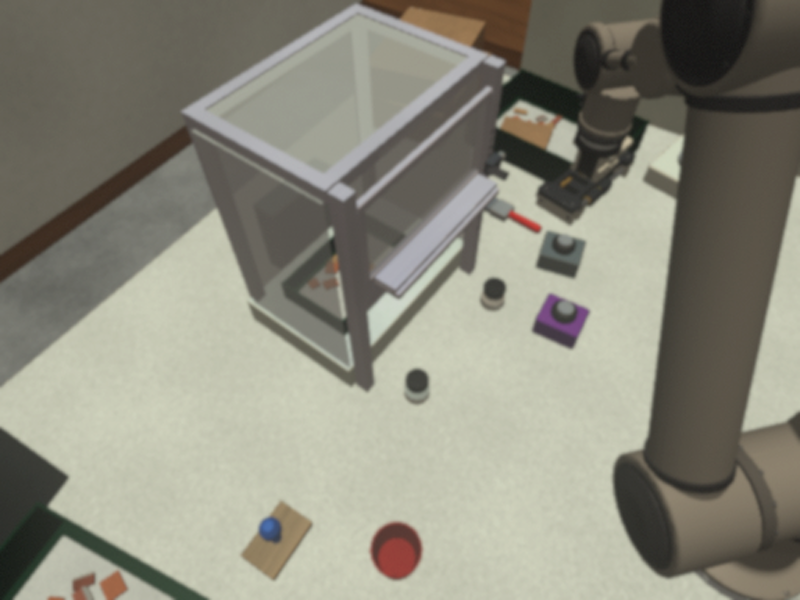

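```bash
python3 -c "
from cell import job
print(job.hand_in())"; python3 st.py
```

```text
the job is handed in; nothing more can be done
None
the job is handed in; nothing more can be done
```

I pushed the window up from beneath its lip with the shut fingertips until the lip was level with the pointer. Then I backed off towards the robot and down, pressed the grey box's fan button to its stop, let it go, and handed the job in at 16.4 s. The hand-in reported no verdict.

**Last checks before handing in:**
- **Window:** the lip's top reads 0.2768 m in the scene camera and 0.2776 m in the top camera. I measured the pointer tip at about 0.277 m, give or take 1–2 mm. The reading did not change after I backed off or after pressing the button.
- **Button:** I have no direct reading of its travel. At first contact the force was about 4 N. It then rose to 11.5 N and 16 N while the tip stayed at about 0.061 m, so I take it to have been on its stop. After I let go, its top read 0.0659 m, against 0.0658 m at the start.
- **Bystanders:** the jars, cup, stamp and brush look unmoved in the pictures. I also compared the first and last top pictures around them. The differences were even, about 7–9 grey levels everywhere, so that comparison is only weak evidence. I did not check the finds tray separately, and the arm did not go near it.
- **Contact:** the arm stood about 60 mm above the button, touching nothing; the residual force was about 1 N, which is within the sensor noise.

The two cameras disagree by about 1–2 mm on the lip's height, and by about 2 mm on the switch box's position. Both are within the stated calibration.

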